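# Load the laundry-ball caddy and nest the dosing cups

### The job

Put one laundry ball into each of the three wells of the white caddy, reaching in at a slant under its blue carrying handle, without dropping a ball onto the counter. Then nest the three emptied cups into one upright stack on the counter. Do not knock the caddy, and leave the two bottles and the carton where they stand.

Things in the scene. Friction and masses are not known exactly. Their poses are not given: they have to be found in the camera images.
- caddy: white caddy fixed to the counter: plate 110 mm (its x) by 350 mm (its y), top 40 mm above the counter, three wells in a row along y, 84 mm apart. Its handle above the row blocks a gripper coming straight down: lean the tool 25 to 45 degrees, its body towards the caddy's -x (robot) side. Origin: centre of the underside, below the middle well; x points away from the robot, y to the left.
- well_left (a point): centre of the left (+y) well's mouth, level with the caddy's top plate (40 mm above the counter): a round hole of 40 mm with a 2 mm bevel. A ball seated in it has its centre about 16 mm above this point. Axes as the caddy's.
- well_middle (a point): centre of the middle well's mouth, level with the caddy's top plate (40 mm above the counter): a round hole of 40 mm with a 2 mm bevel. A ball seated in it has its centre about 16 mm above this point. Axes as the caddy's.
- well_right (a point): centre of the right (-y) well's mouth, level with the caddy's top plate (40 mm above the counter): a round hole of 40 mm with a 2 mm bevel. A ball seated in it has its centre about 16 mm above this point. Axes as the caddy's.
- handle_mid (a point): middle of the blue handle, a round bar 14 mm thick, on its centreline: it runs along the caddy's y, 170 mm above the counter and 16 mm behind (caddy +x) the row of wells, on end posts at caddy y = +-166 mm
- ball_green_center (a point): green hard plastic ball, sphere of 52 mm diameter, about 40 g; this point is its centre. At the start it sits in the mouth of a cup, its centre 61 mm above the cup's foot, equator 13 mm above the rim.
- ball_orange_center (a point): orange hard plastic ball, sphere of 52 mm diameter, about 40 g; this point is its centre. At the start it sits in the mouth of a cup, its centre 61 mm above the cup's foot, equator 13 mm above the rim.
- ball_red_center (a point): red hard plastic ball, sphere of 52 mm diameter, about 40 g; this point is its centre. At the start it sits in the mouth of a cup, its centre 61 mm above the cup's foot, equator 13 mm above the rim.
- ball_green: the green ball (see its centre point; the axes turn with it)
- ball_orange: the orange ball
- ball_red: the red ball
- cup1: yellow tapered stacking cup, open upwards: 48 mm high, outer diameter 36 mm at the foot and 50 mm at the rim, wall 2.5 mm, inner floor 24 mm above the foot, about 70 g, loose on the counter. Origin: centre of its underside, z along its axis. A cup nested in another stands 24 mm higher than it. All three cups are alike.
- cup2: yellow tapered stacking cup, open upwards: 48 mm high, outer diameter 36 mm at the foot and 50 mm at the rim, wall 2.5 mm, inner floor 24 mm above the foot, about 70 g, loose on the counter. Origin: centre of its underside, z along its axis. A cup nested in another stands 24 mm higher than it. All three cups are alike.
- cup3: yellow tapered stacking cup, open upwards: 48 mm high, outer diameter 36 mm at the foot and 50 mm at the rim, wall 2.5 mm, inner floor 24 mm above the foot, about 70 g, loose on the counter. Origin: centre of its underside, z along its axis. A cup nested in another stands 24 mm higher than it. All three cups are alike.
- detergent: bystander: green bottle, 72 mm diameter, 190 mm high, loose; origin: centre of its underside
- softener: bystander: blue bottle with white cap, 64 mm diameter, 170 mm high, loose; origin: centre of its underside
- carton: bystander: cardboard carton 60 x 140 x 50 mm high, loose; origin: centre of its underside
Not all that is in view belongs to the job. What is shaped like the ball_red but pink or purple is not meant.

How it is judged:
On the way, in this order (a step that is already met when the one before it is completed fails the run):
1. a ball rests, released, in each of the three wells (((horizontal distance between ball_green_center and well_left below 0.006 m and z of ball_green_center in the frame of well_left below 0.023 m and linear speed of ball_green below 0.03 m/s and contact force between ball_green and the fingers below 0.1 N) or (horizontal distance between ball_orange_center and well_left below 0.006 m and z of ball_orange_center in the frame of well_left below 0.023 m and linear speed of ball_orange below 0.03 m/s and contact force between ball_orange and the fingers below 0.1 N) or (horizontal distance between ball_red_center and well_left below 0.006 m and z of ball_red_center in the frame of well_left below 0.023 m and linear speed of ball_red below 0.03 m/s and contact force between ball_red and the fingers below 0.1 N)) and ((horizontal distance between ball_green_center and well_middle below 0.006 m and z of ball_green_center in the frame of well_middle below 0.023 m and linear speed of ball_green below 0.03 m/s and contact force between ball_green and the fingers below 0.1 N) or (horizontal distance between ball_orange_center and well_middle below 0.006 m and z of ball_orange_center in the frame of well_middle below 0.023 m and linear speed of ball_orange below 0.03 m/s and contact force between ball_orange and the fingers below 0.1 N) or (horizontal distance between ball_red_center and well_middle below 0.006 m and z of ball_red_center in the frame of well_middle below 0.023 m and linear speed of ball_red below 0.03 m/s and contact force between ball_red and the fingers below 0.1 N)) and ((horizontal distance between ball_green_center and well_right below 0.006 m and z of ball_green_center in the frame of well_right below 0.023 m and linear speed of ball_green below 0.03 m/s and contact force between ball_green and the fingers below 0.1 N) or (horizontal distance between ball_orange_center and well_right below 0.006 m and z of ball_orange_center in the frame of well_right below 0.023 m and linear speed of ball_orange below 0.03 m/s and contact force between ball_orange and the fingers below 0.1 N) or (horizontal distance between ball_red_center and well_right below 0.006 m and z of ball_red_center in the frame of well_right below 0.023 m and linear speed of ball_red below 0.03 m/s and contact force between ball_red and the fingers below 0.1 N))), for 0.2 s.
2. the three cups are nested in one upright stack on the counter (((height (world z) of cup1 below 0.006 m and horizontal distance between cup2 and cup1 below 0.005 m and z of cup2 in the frame of cup1 between 0.015 and 0.03 m and horizontal distance between cup3 and cup2 below 0.005 m and z of cup3 in the frame of cup2 between 0.015 and 0.03 m) or (height (world z) of cup1 below 0.006 m and horizontal distance between cup3 and cup1 below 0.005 m and z of cup3 in the frame of cup1 between 0.015 and 0.03 m and horizontal distance between cup2 and cup3 below 0.005 m and z of cup2 in the frame of cup3 between 0.015 and 0.03 m) or (height (world z) of cup2 below 0.006 m and horizontal distance between cup1 and cup2 below 0.005 m and z of cup1 in the frame of cup2 between 0.015 and 0.03 m and horizontal distance between cup3 and cup1 below 0.005 m and z of cup3 in the frame of cup1 between 0.015 and 0.03 m) or (height (world z) of cup2 below 0.006 m and horizontal distance between cup3 and cup2 below 0.005 m and z of cup3 in the frame of cup2 between 0.015 and 0.03 m and horizontal distance between cup1 and cup3 below 0.005 m and z of cup1 in the frame of cup3 between 0.015 and 0.03 m) or (height (world z) of cup3 below 0.006 m and horizontal distance between cup1 and cup3 below 0.005 m and z of cup1 in the frame of cup3 between 0.015 and 0.03 m and horizontal distance between cup2 and cup1 below 0.005 m and z of cup2 in the frame of cup1 between 0.015 and 0.03 m) or (height (world z) of cup3 below 0.006 m and horizontal distance between cup2 and cup3 below 0.005 m and z of cup2 in the frame of cup3 between 0.015 and 0.03 m and horizontal distance between cup1 and cup2 below 0.005 m and z of cup1 in the frame of cup2 between 0.015 and 0.03 m)) and angle between each of cup1, cup2, cup3's own z axis and vertical below 0.12 rad and linear speed of each of cup1, cup2, cup3 below 0.03 m/s), for 0.2 s.
At the end, for the whole second after the job is handed in: Each well holds one ball, released and at rest, centre within 6 mm of the well's axis and under 23 mm above its mouth; the cups stand at rest in one stack on the counter, in any order, each within 5 mm of the axis of the one below and 15-30 mm above it, upright within 7 degrees (all of step 1 and all of step 2); the robot touches nothing.
It fails at once if a ball falls to the counter (height (world z) of any of ball_green_center, ball_orange_center, ball_red_center below 0.035 m).
It fails at once if the caddy or its handle is knocked (over 15 N) (contact force between any of the arm, the fingers and caddy above 15 N).
It fails at once if a bottle or the carton is moved by more than 20 mm (distance of any of detergent, softener, carton from where it was at the start of the episode above 0.02 m).
It also fails if it takes over 72 s, if anything falls off the work surface, if the arm or the gripper's body presses on something with over 40 N, if the wrist force passes 120 N, or if a joint passes its speed limit or range.

### The arm

A 7-joint arm with a two-finger parallel gripper is mounted at the origin on the work surface. World frame = base frame: x ahead of the robot, y to its left, z up, the work surface at z = 0. Lengths are in m, angles in rad, forces in N, time in s.
With the tool pointing down it reaches from about 0.4 to 0.875 m from the base axis. Payload 6.5 kg.
Tool frame: the origin (TCP) lies midway between the tips of the shut fingers; the grasp point (between the pads) lies bot.hold_point_z behind it (bot.hold_point_z is the distance from the TCP to the grasp point, in m); z points along the fingers, y is the line along which they close (so a half turn about z gives the same grasp; the last joint's range is limited). The gripper opens to 88 mm and grips with 3 to 60 N. Pads are 18 mm wide; open, the fingers measure 123 mm over their backs; the gripper's body (75 mm by 187 mm) begins 45 mm behind the grasp point.
Start: joints at [-1.357, 0.536, -0.004, 1.538, 0.003, 1.067, -0.071], TCP at [0.18, 0.625, 0.215] pointing down, gripper open.
Joint ranges: [-2.7, 2.7], [-0.37, 2.16], [-1.27, 1.26], [0.24, 2.4], [-1.31, 4.45], [0.19, 1.91], [-2.76, 2.76]. Speed limits (rad/s): [2.39, 2.39, 3.14, 3.14, 3.14, 3.14, 3.14].

### API

Orientations are given as a unit quaternion [w, x, y, z].
In Python, from rig import bot gives the robot as it stands.
- The arm moves only by the tool servo_tool, never from a script. Its arguments are lists of equal length, an entry for each row: "claw": the opening, from -1 (shut) to 1 (fully open); "slide": the shift along the world's x, y, z in units of 100 cm (1.0 is 100 cm), a list of three; "rot": the turn, a rotation vector about the world's x, y, z in units of 90 degrees (1.0 is 90 degrees), a list of three. In form: {"claw": [claw, ...], "slide": [[dx, dy, dz], ...], "rot": [[wx, wy, wz], ...]}. A call has 1 to 8 rows; each row is the pose to reach, as a shift and turn from the pose commanded when the call began; what a row does not reach only later rows make up. A row lasts 1/12 s, in which the tool goes at most 41.7 mm and 7.16 degrees, less where a joint would pass 70% of its speed; a pose out of reach is approached as far as the arm can. A call with a number of a shift or a turn outside -1 to 1 is refused whole. A call with a gripper value outside its range is refused whole. The fingers move at their own pace and stop on an object; "grip_force" is the grip in N (left out, the last holds). Time passes only in rows, so rows that repeat a pose let the fingers close. It gives the time, the measured TCP pose, the force, the opening and the grip force at its end, in the units of the state.
- bot.read_state(): the state, without advancing time (a new reading comes with each control period).
- bot.capture(name): name is "scene" or "top" or "wrist"; returns a dict with "image" (384x512x3 uint8, red, green, blue), "fx", "fy", "cx", "cy" (pixels), "R" (3x3) and "t" (3): a world point X has camera coordinates R X + t. Camera axes: x right, y down, z forward; pixel columns grow to the right and rows downward; lengths in m; the calibration is good to about 2 mm. The wrist camera is an equidistant fisheye: a pixel r from the principal point sees the ray r / f radians off the axis. A picture is of the moment at which its call begins. There is no depth.
- bot.job_done(): hands the job in; it is judged then, once.
Trained networks look in the newest picture that a camera, given by its name, has taken for a name from the list of things; names that differ only in an ending like _2 or _b are one class to them, and where a whole thing is asked for, a point or a joint stands for the part that bears it (a point fixed in the world has none). Each returns a list of dicts, best first, with "conf" (0 to 1); they miss things now and then, are a little off and sometimes report something else, mostly with a low value. They report only what shows in the picture. A call takes as long as a camera call. They do not tell look-alikes from the thing itself.
- bot.cut_out(target, camera): "pixels" (384x512 bool, what is visible of it) and "rect" ([left, top, right, bottom] as shares, 0 to 1, of the picture: columns of its width, rows of its height, round what is visible of it).
- bot.place_of(target, camera): "location" ([row, column] as shares, 0 to 1, of the picture: columns of its width, rows of its height: a listed point, or the origin of a listed thing).
The state is a dict: "clock": time; "qpos": joint angles; "qd": joint speeds; "joint_efforts": joint torques, N m; "tcp_pos": TCP position; "tool_rot": TCP orientation; "contact_force": force on the tool from outside, world axes, zero at the start; "wrist_torque": the same for the moment, N m; "width": finger opening in m; "gripper_force": force on a finger pad.
Only numpy, scipy, OpenCV 4.12 (cv2) and the standard library are available. Lean on these libraries where they do the work, as an engineer would, in place of code of your own. Each camera call takes 0.05 s, during which the arm holds its last target. There are 200 camera calls.

## Working session

There is one attempt and no reset: what is moved stays moved. The work goes in short steps, Python scripts to look and compute and a tool call to move; the robot and the scene stay as the last step left them, time stands still between calls to the robot, and variables do not carry over. Pictures are saved under pics/ and viewed, at most 10 in all, crops included, and the job is handed in when it is done.

Besides the shell and the picture viewer there is one more tool, called after ">>>" as name(argument=value, ...) on one line, values as JSON. servo_tool: Moves the arm, as the interface text tells. Shifts and turns lie within -1 to 1; 1 stands for 100 cm of shift or 90 degrees of turn. Its arguments: {"type":"object","properties":{"claw":{"type":"array"},"slide":{"type":"array"},"rot":{"type":"array"},"grip_force":{"type":"number"}},"required":["claw","slide","rot"]}

```bash
mkdir -p pics; ls
cat > h.py <<'E'
import numpy as np, cv2
from rig import bot
def ray(c,uv):
    R=np.array(c["R"]);t=np.array(c["t"])
    x=(uv[0]-c["cx"])/c["fx"];y=(uv[1]-c["cy"])/c["fy"]
    if c.get("fish"):
        r=np.hypot(x,y);s=np.sin(r)/r if r>1e-9 else 1
        d=np.array([x*s,y*s,np.cos(r)])
    else: d=np.array([x,y,1.])
    d=R.T@d
    return -R.T@t,d/np.linalg.norm(d)
def cap(n):
    c=bot.capture(n); c["fish"]=n=="wrist"; return c
def tri(rays):
    A=sum(np.eye(3)-np.outer(d,d) for o,d in rays)
    b=sum((np.eye(3)-np.outer(d,d))@o for o,d in rays)
    p=np.linalg.solve(A,b)
    return p,max(np.linalg.norm((np.eye(3)-np.outer(d,d))@(p-o)) for o,d in rays)
def onz(r,z):
    o,d=r; return o+d*(z-o[2])/d[2]
def find(t,n):
    return [(np.array([q["location"][1]*512,q["location"][0]*384]),q["conf"]) for q in bot.place_of(t,n)]
E
python3 - <<'E'
from h import *
print(bot.read_state(),bot.hold_point_z)
ims=[]
C={n:cap(n) for n in("scene","top","wrist")}
for n in C:
    cv2.imwrite(f"pics/{n}0.png",C[n]["image"][...,::-1])
    print(n,"campos",-np.array(C[n]["R"]).T@C[n]["t"],C[n]["fx"])
cv2.imwrite("pics/st0.png",np.vstack([C[n]["image"][...,::-1] for n in("scene","top")])[:, :])
for t in ["caddy","well_left","well_middle","well_right","handle_mid","ball_green_center","ball_orange_center","ball_red_center","cup1","detergent","softener","carton"]:
    for n in C:
        print(t,n,[(u.round(1).tolist(),round(cf,2),onz(ray(C[n],u),.04 if 'well' in t else .17 if 'hand' in t else .061 if 'ball' in t else 0).round(3).tolist()) for u,cf in find(t,n)][:5])
E
```

```text
pics
{'clock': 0.0, 'qpos': array([-1.35716135,  0.53714722, -0.00445522,  1.5388662 ,  0.00264579,
        1.0673188 , -0.07121012]), 'qd': array([ 0.00061403, -0.00031994, -0.00048838,  0.00092761, -0.00185171,
       -0.00027195, -0.00122521]), 'joint_efforts': array([-9.57053999e-05, -5.70989048e+01,  9.90768336e-01, -2.51613450e+01,
       -5.62777393e-02,  1.75966811e-02,  1.58969669e-04]), 'tcp_pos': array([0.17936875, 0.62407288, 0.21385396]), 'tool_rot': array([-4.17218170e-05,  1.39412737e-01,  9.90233981e-01, -8.66061964e-04]), 'contact_force': array([0.81353805, 0.34475516, 0.30003358]), 'wrist_torque': array([-0.02957212,  0.02923834,  0.03399341]), 'gripper_force': 0.0, 'width': 0.08808456201567016} 0.0187
scene campos [ 1.54064121 -0.06938651  1.02270904] 467.37253171116953
top campos [0.32365694 0.02383082 1.26249282] 433.2554338559544
wrist campos [0.10527009 0.64482854 0.38440677] 297.3186396354542
caddy scene [([256.1, 231.2], 0.74, [0.624, 0.019, 0.0])]
caddy top [([251.5, 188.5], 0.93, [0.625, 0.031, 0.0])]
caddy wrist []
well_left scene [([286.9, 223.9], 0.8, [0
[... 1714 characters left out ...]
p [([146.4, 235.2], 0.55, [0.499, 0.345, 0.0]), ([380.8, 244.1], 0.39, [0.441, -0.336, 0.0])]
cup1 wrist []
detergent scene [([122.7, 247.4], 0.97, [0.647, -0.366, 0.0]), ([259.4, 194.2], 0.72, [0.468, 0.046, 0.0])]
detergent top [([250.6, 182.3], 0.57, [0.644, 0.033, 0.0])]
detergent wrist []
softener scene [([394.1, 232.7], 0.79, [0.669, 0.417, 0.0]), ([261.9, 180.7], 0.37, [0.405, 0.061, 0.0])]
softener top [([121.1, 180.5], 0.83, [0.668, 0.423, 0.0]), ([246.9, 254.4], 0.44, [0.43, 0.053, 0.0])]
softener wrist []
carton scene [([240.8, 280.8], 0.57, [0.795, -0.039, 0.0]), ([136.4, 188.9], 0.53, [0.402, -0.348, 0.0])]
carton top [([272.0, 132.8], 0.74, [0.798, -0.04, 0.0])]
carton wrist []
```

```bash
python3 -c "
import cv2,numpy as np
a=cv2.imread('pics/scene0.png');b=cv2.imread('pics/top0.png')
cv2.imwrite('pics/both0.png',cv2.resize(np.vstack([a,b]),(400,600)) if 0 else np.hstack([cv2.resize(a,(400,300)),cv2.resize(b,(400,300))]))"
```

```text
(no output)
```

View pics/scene0.png

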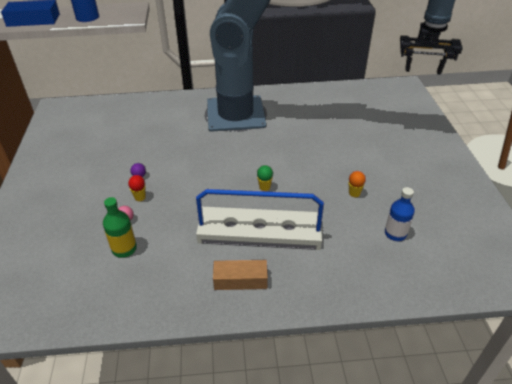

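View pics/top0.png

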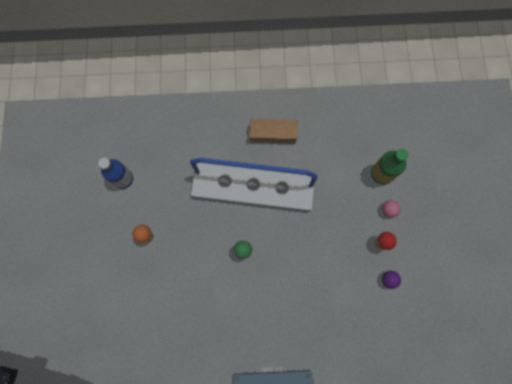

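Scene view: the orange ball is at (357,179) on a cup, green at (265,173) on a cup, and red at (137,183) on a cup. Purple (138,170) and pink (126,214) are loose. The top view agrees: red (387,240), pink (391,209), purple (391,280).

The red candidates are (387,240), (391,209) and (391,280) in the top view. Only (387,240) is true red and sits on a yellow cup, and I'll confirm it in a crop.

```bash
cat > m.py <<'E'
from h import *
C={n:cap(n) for n in("scene","top")}
H={"orange":(8,14),"green":(60,80),"red":(0,5)}
def blob(c,near,rgbtest,win=16):
    im=c["image"].astype(int);y,x=np.mgrid[:384,:512]
    m=(abs(x-near[0])<win)&(abs(y-near[1])<win)&rgbtest(im)
    n,l,s,ce=cv2.connectedComponentsWithStats(m.astype(np.uint8))
    k=1+np.argmax(s[1:,4]); return ce[k],s[k]
hue=lambda lo,hi:(lambda im:(lambda h:(h[...,1]>130)&(h[...,2]>60)&(((h[...,0]>=lo)&(h[...,0]<=hi))if lo<=hi else ((h[...,0]>=lo)|(h[...,0]<=hi))))(cv2.cvtColor(im.astype(np.uint8),cv2.COLOR_RGB2HSV)))
T={"orange":((357,179),(142,233),hue(5,14)),"green":((265,173),(243,250),hue(50,85)),"red":((137,183),(387,240),hue(175,3))}
E
python3 - <<'E'
from m import *
for k,(a,b,f) in T.items():
    r=[]
    for n,p in(("scene",a),("top",b)):
        ce,s=blob(C[n],p,f); print(k,n,ce.round(1),s); 
        ctr=np.array([s[0]+s[2]/2-.5,s[1]+s[3]/2-.5]); r.append(ray(C[n],ctr if n=="top" else np.array([ctr[0],s[1]+s[2]/2-.5])))
    print(k,tri(r))
R={}
for w in("well_left","well_middle","well_right","handle_mid","caddy"):
    us=[find(w,n)[0][0] for n in C]; print(w,tri([ray(C[n],u) for n,u in zip(C,us)]))
a=C["scene"]["image"][155:235,95:175];b=C["top"]["image"][190:300,345:435]
cv2.imwrite("pics/crop1.png",np.hstack([cv2.resize(a,(400,400),interpolation=2),cv2.resize(b,(328,400),interpolation=2)])[...,::-1])
c=C["scene"]["image"][180:250,190:330];b=C["top"]["image"][150:216,184:320]
cv2.imwrite("pics/crop2.png",np.vstack([cv2.resize(c,(560,280),interpolation=2),cv2.resize(b,(560,272),interpolation=2)])[...,::-1])
E
```

```text
orange scene [356.8 178.2] [349 171  16  15 191]
orange top [141.7 233.5] [134 226  17  16 217]
orange (array([0.49573178, 0.34164861, 0.0635354 ]), np.float64(0.0007740489734462895))
green scene [264.5 172.7] [258 166  14  14 161]Traceback (most recent call last):
  File "<stdin>", line 5, in <module>
  File "m.py", line 8, in blob
    k=1+np.argmax(s[1:,4]); return ce[k],s[k]
        ~~~~~~~~~^^^^^^^^^
    return _wrapfunc(a, 'argmax', axis=axis, out=out, **kwds)
    return bound(*args, **kwds)
ValueError: attempt to get argmax of an empty sequence
```

```bash
sed -i 's/h\[...,1\]>130/h[...,1]>110/; s/h\[...,2\]>60/h[...,2]>35/; s/hue(50,85)/hue(45,90)/' m.py
cat > run.py <<'E'
from m import *
print(C["top"]["image"][250,243],C["top"]["image"][240,387],C["scene"]["image"][183,137])
for k,(a,b,f) in T.items():
    r=[]
    for n,p in(("scene",a),("top",b)):
        try: ce,s=blob(C[n],p,f)
        except ValueError: print(k,n,"none");continue
        print(k,n,ce.round(1),s[:4]); 
        ctr=np.array([s[0]+s[2]/2-.5,s[1]+s[3]/2-.5]); r.append(ray(C[n],ctr if n=="top" else np.array([ctr[0],s[1]+s[2]/2-.5])))
    if len(r)>1: print(k,tri(r))
for w in("well_left","well_middle","well_right","handle_mid","caddy"):
    us=[find(w,n)[0][0] for n in C]; print(w,tri([ray(C[n],u) for n,u in zip(C,us)]))
a=C["scene"]["image"][155:235,95:175];b=C["top"]["image"][190:300,345:435]
cv2.imwrite("pics/crop1.png",np.hstack([cv2.resize(a,(400,400),interpolation=2),cv2.resize(b,(328,400),interpolation=2)])[...,::-1])
c=C["scene"]["image"][180:250,190:330];b=C["top"]["image"][150:216,184:320]
cv2.imwrite("pics/crop2.png",np.vstack([cv2.resize(c,(560,280),interpolation=2),cv2.resize(b,(560,272),interpolation=2)])[...,::-1])
E
python3 run.py
```

```text
[ 59 114  73] [138  45  44] [171  28  23]
orange scene [356.8 178.2] [349 171  16  15]
orange top [141.5 233.4] [133 225  18  17]
orange (array([0.49689702, 0.34195833, 0.06472232]), np.float64(8.541635979550705e-06))
green scene [264.5 172.6] [258 166  14  14]
green top [242.4 249.1] [235 242  15  15]
green (array([0.43942741, 0.06462794, 0.06493898]), np.float64(1.7825396676230318e-05))
red scene [136.  182.3] [128 176  17  14]
red top [387.  240.2] [379 232  17  17]
red (array([ 0.44566152, -0.33634367,  0.06011531]), np.float64(0.0011317497886771603))
well_left (array([0.63330837, 0.06985235, 0.04243397]), np.float64(0.04624966023557522))
well_middle (array([0.62257893, 0.02629444, 0.04382177]), np.float64(0.0005750173647357585))
well_right (array([ 0.61217862, -0.05306283,  0.04765448]), np.float64(0.0038637314589327803))
handle_mid (array([0.64194305, 0.03040142, 0.16934768]), np.float64(0.0007571965435656759))
caddy (array([ 6.28919864e-01,  2.82839954e-02, -7.22364139e-05]), np.float64(0.0047301355098189855))
```

View pics/crop1.png

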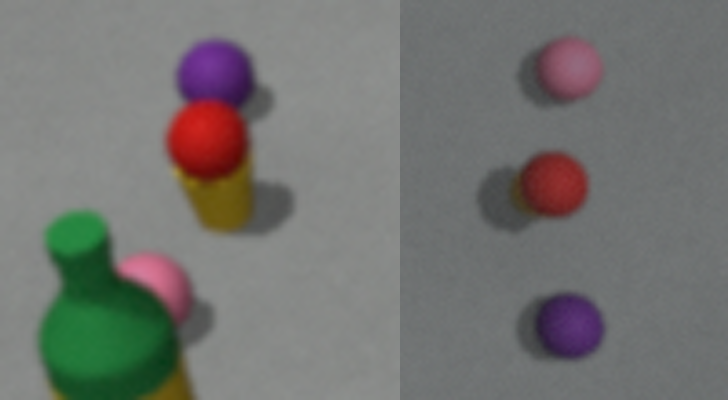

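View pics/crop2.png

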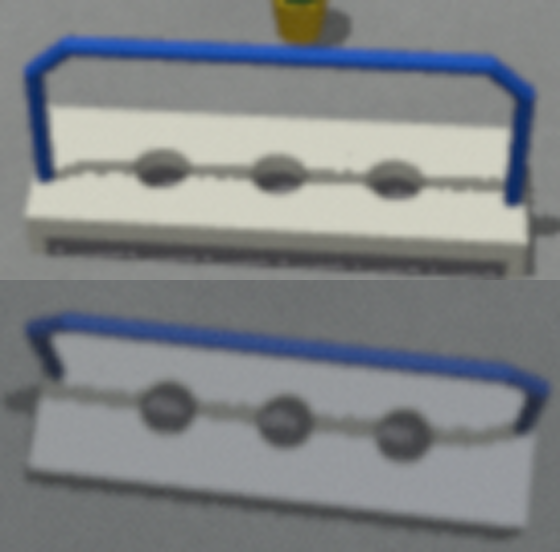

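The crop confirms it: true red on a yellow cup in the middle, with pink above and purple below it, both without cups. The caddy crop shows three dark wells, at about (224.8,180.6), (253.2,184.0) and (281.9,187.6) in the top picture.

Run:
```python
from m import *
tp=[(224.6,180.3),(253,183.7),(281.7,187.3)];sc=[(288.4,224.7),(259.2,223),(230.2,221.4)]
P=[]
for a,b in zip(tp,sc):
    r=[ray(C["scene"],b),ray(C["top"],a)]; print(tri(r),onz(r[0],.04),onz(r[1],.04)); P.append((onz(r[0],.04)+onz(r[1],.04))/2)
d=P[0]-P[2];print(np.linalg.norm(d)/2,np.degrees(np.arctan2(-d[0],d[1])),np.mean(P,0))
for k,(a,b,f) in T.items():
    o=[]
    for n,p in(("scene",a),("top",b)):
        ce,s=blob(C[n],p,f); ctr=np.array([s[0]+s[2]/2-.5,s[1]+s[3]/2-.5]); o.append(onz(ray(C[n],ctr),.061).round(4))
    print(k,*o)
c=C["top"]
# handle / carton / bottles positions
print(onz(ray(c,(271,133)),.0))
```

```text
(array([0.64359337, 0.10920911, 0.03956316]), np.float64(0.000842905605034185)) [0.6440007  0.10997909 0.04      ] [0.64337782 0.10833814 0.04      ]
(array([0.6292056 , 0.02700399, 0.04023205]), np.float64(0.0008912026456122434)) [0.62904507 0.0279169  0.04      ] [0.62918534 0.02611642 0.04      ]
(array([ 0.61443321, -0.05552288,  0.04018388]), np.float64(0.0010387281900117028)) [ 0.61437911 -0.05448583  0.04      ] [ 0.61441815 -0.05657338  0.04      ]
0.08363634177253816 -10.084889366611826 [0.6290677  0.02688189 0.04      ]
orange [0.4906 0.3442 0.061 ] [0.4974 0.3429 0.061 ]
green [0.4349 0.0652 0.061 ] [0.4383 0.0621 0.061 ]
red [ 0.44   -0.3355  0.061 ] [ 0.4456 -0.3373  0.061 ]
[ 0.79765676 -0.03658866  0.        ]
```

>>> servo_tool(claw=[1,1,1,1,1,1,1,1], slide=[[0.23,-0.2,0],[0.23,-0.2,0],[0.23,-0.2,0],[0.23,-0.2,0],[0.23,-0.2,0],[0.23,-0.2,0],[0.23,-0.2,0],[0.23,-0.2,0]], rot=[[0,0,0.066],[0,0,0.066],[0,0,0.066],[0,0,0.066],[0,0,0.066],[0,0,0.066],[0,0,0.066],[0,0,0.066]], grip_force=15)

```text
clock: 3.42
tcp_pos: [0.4157, 0.4186, 0.215]
tool_rot: [0.002, 0.092, 0.996, -0.001]
contact_force: [1.0, -0.7, -0.7]
width: 0.0879
gripper_force: 0.0
```

```bash
cat > w.py <<'E'
from h import *
def wrist_ball(name,near,z=.061,hr=None):
    """centre ray of a ball by edge rays of its mask: mean of boundary bearing extremes"""
    c=cap("wrist"); out=[]
    for q in bot.cut_out("ball_"+name,"wrist"):
        m=q["pixels"].astype(np.uint8)
        cs,_=cv2.findContours(m,cv2.RETR_EXTERNAL,cv2.CHAIN_APPROX_NONE)
        if not cs: continue
        k=max(cs,key=cv2.contourArea)[:,0,:]
        if len(k)<8: continue
        D=np.array([ray(c,p)[1] for p in k]); o=ray(c,k[0])[0]
        # cone fit: a.d=cos(th) -> plane fit
        x=np.linalg.lstsq(D,np.ones(len(D)),rcond=None)[0]; a=x/np.linalg.norm(x); th=np.arccos(1/np.linalg.norm(x))
        dist=.026/np.sin(th); p=onz((o,a),z)
        out.append((p.round(4).tolist(),"depthpt",(o+a*dist).round(4).tolist(),round(q["conf"],2)))
    return c,out
E
python3 - <<'E'
from w import *
c,o=wrist_ball("orange",None); print(*o,sep="\n"); print(bot.read_state()["tcp_pos"],find("ball_orange_center","wrist"),[onz(ray(c,u),.061) for u,_ in find("ball_orange_center","wrist")])
print([onz(ray(c,u),0) for u,_ in find("cup1","wrist")])
cv2.imwrite("pics/w1.png",c["image"][...,::-1])
E
```

```text
([0.4952, 0.3426, 0.061], 'depthpt', [0.4965, 0.3419, 0.0583], 0.93)
[0.41286531 0.42157698 0.2148817 ] [(array([212.48  , 241.6896]), 0.57)] [array([0.49614149, 0.34183997, 0.061     ])]
[array([0.49394007, 0.3407254 , 0.        ]), array([0.43328612, 0.06906156, 0.        ])]
```

View pics/w1.png

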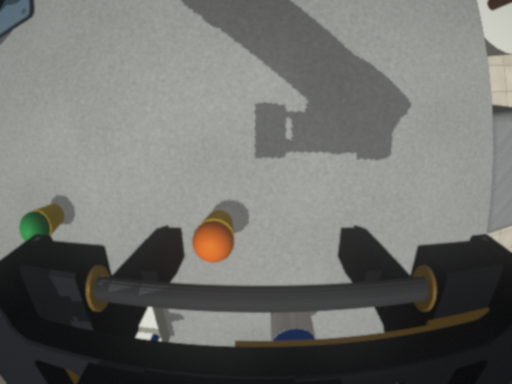

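The wrist view shows the orange ball on its cup at (213,241) between the fingers' line. It agrees with the other views at (0.496, 0.342, 0.061).

>>> servo_tool(claw=[1,1,1,1,1,1,1,1], slide=[[0.03,-0.03,-0.02],[0.06,-0.06,-0.04],[0.086,-0.0825,-0.06],[0.086,-0.0825,-0.07],[0.086,-0.0825,-0.09],[0.086,-0.0825,-0.11],[0.086,-0.0825,-0.12],[0.086,-0.0825,-0.12]], rot=[[0,0,0],[0,0,0],[0,0,0],[0,0,0],[0,0,0],[0,0,0],[0,0,0],[0,0,0]])

```text
clock: 4.33
tcp_pos: [0.4927, 0.3431, 0.0924]
tool_rot: [-0.002, 0.086, 0.996, -0.001]
contact_force: [0.0, -0.0, 0.5]
width: 0.0877
gripper_force: 0.0
```

Run:
```python
from w import *
c,o=wrist_ball("orange",None); print(*o,sep="\n"); s=bot.read_state();print(s["tcp_pos"],s["tool_rot"])
```

```text
([0.495, 0.3427, 0.061], 'depthpt', [0.495, 0.3427, 0.0609], 0.91)
[0.49485071 0.34360476 0.09508557] [-1.10460741e-04  8.69324537e-02  9.96214171e-01  2.49226317e-04]
```

>>> servo_tool(claw=[1,1,1,-1,-1,-1,-1,-1], slide=[[-0.001,0,-0.02],[-0.001,0,-0.04],[-0.001,0,-0.044],[-0.001,0,-0.044],[-0.001,0,-0.044],[-0.001,0,-0.044],[-0.001,0,-0.044],[-0.001,0,-0.044]], rot=[[0,0,0],[0,0,0],[0,0,0],[0,0,0],[0,0,0],[0,0,0],[0,0,0],[0,0,0]], grip_force=15)

```text
clock: 5.1
tcp_pos: [0.4951, 0.3426, 0.0517]
tool_rot: [0.001, 0.088, 0.996, 0.001]
contact_force: [-0.1, -0.4, 0.9]
width: 0.0567
gripper_force: 0.0
```

>>> servo_tool(claw=[-1,-1,-1,-1,-1,-1,-1,-1], slide=[[0,0,0],[0,0,0],[0,0,0],[0,0,0.01],[0,0,0.03],[0,0,0.06],[0,0,0.09],[0,0,0.09]], rot=[[0,0,0],[0,0,0],[0,0,0],[0,0,0],[0,0,0],[0,0,0],[0,0,0],[0,0,0]])

```text
clock: 5.77
tcp_pos: [0.4977, 0.3441, 0.147]
tool_rot: [0.003, 0.088, 0.996, 0.003]
contact_force: [1.4, 1.0, -0.5]
width: 0.0426
gripper_force: 12.9
```

Run:
```python
from w import *
c,o=wrist_ball("orange",None); print(*o,sep="\n"); s=bot.read_state();print(s["tcp_pos"],s["tool_rot"],s["width"],s["gripper_force"])
# plan geometry
th=np.radians(43);yaw=np.radians(-10.1)
ex=np.array([np.cos(yaw),np.sin(yaw),0]);ey=np.array([-np.sin(yaw),np.cos(yaw),0]);z=np.array([0,0,1.])
ax=np.sin(th)*ex-np.cos(th)*z
mid=np.array([.629,.027,.04])
print("axis",ax,"rotvec/90 for lean", -ey*43/90)
for n,k in(("L",1),("M",0),("R",-1)):
    b=mid+k*.084*ey+z*.019   # ball centre at release
    print(n,"ball",b.round(4),"tcp",(b+.010*ax).round(4),"back60",(b+.010*ax-.06*ax).round(4),"back120",(b+.01*ax-.12*ax).round(4))
```

```text
([0.5437, 0.3357, 0.061], 'depthpt', [0.4989, 0.343, 0.1541], 0.85)
[0.49521072 0.34261294 0.14239309] [1.00058869e-03 8.79872068e-02 9.96120690e-01 9.05845708e-04] 0.04264644785898999 12.861084938049316
axis [ 0.67142955 -0.11959982 -0.7313537 ] rotvec/90 for lean [-0.08378632 -0.47037374 -0.        ]
L ball [0.6437 0.1097 0.059 ] tcp [0.6504 0.1085 0.0517] back60 [0.6102 0.1157 0.0956] back120 [0.5699 0.1229 0.1394]
M ball [0.629 0.027 0.059] tcp [0.6357 0.0258 0.0517] back60 [0.5954 0.033  0.0956] back120 [0.5551 0.0402 0.1394]
R ball [ 0.6143 -0.0557  0.059 ] tcp [ 0.621  -0.0569  0.0517] back60 [ 0.5807 -0.0497  0.0956] back120 [ 0.5404 -0.0425  0.1394]
```

Run:
```python
from m import *
s=bot.read_state()["tcp_pos"];print(s)
def proj(c,p):
    q=np.array(c["R"])@p+c["t"];return np.array([q[0]/q[2]*c["fx"]+c["cx"],q[1]/q[2]*c["fy"]+c["cy"]])
r=[]
for n in C:
    g=s+[0,0,.01];p=proj(C[n],g); 
    try:
        ce,t=blob(C[n],p,hue(5,14)); ctr=np.array([t[0]+t[2]/2-.5,t[1]+t[3]/2-.5]);print(n,p,ce,t); r.append(ray(C[n],ctr))
    except ValueError: print(n,p,"none")
if len(r)>1: print(tri(r))
p=proj(C["scene"],s).astype(int)
a=C["scene"]["image"][p[1]-45:p[1]+25,p[0]-40:p[0]+40]
w=cap("wrist")["image"][190:340,100:420]
cv2.imwrite("pics/held1.png",np.hstack([cv2.resize(a,(400,350),interpolation=2),cv2.resize(w,(400,350))])[...,::-1])
```

```text
[0.49382891 0.34163837 0.14008092]
scene [360.22108692 156.16416155] [361.05809129 155.53112033] [353 147  18  18 241]
top [132.8990872  229.83814466] [128.66666667 236.33333333] [128 236   2   2   3]
(array([0.47814903, 0.35350385, 0.13966282]), np.float64(0.0021657854943005453))
```

View pics/held1.png

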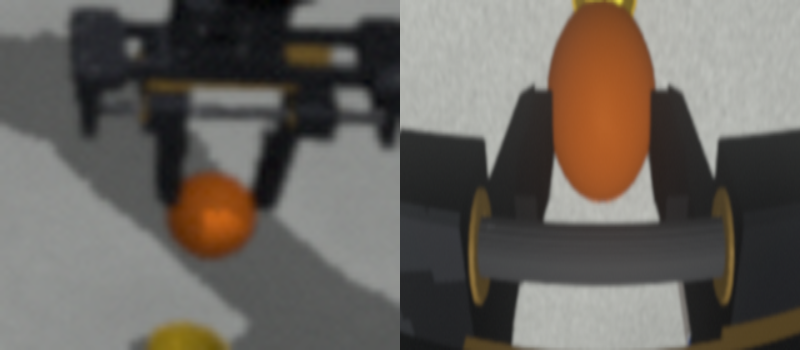

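The held crop shows the orange ball between the fingertips, with the tips near its upper half. I'll measure the offset before carrying it.

Run:
```python
from w import *
from m import blob,hue,C
s=bot.read_state();print(s["tcp_pos"],s["width"],s["gripper_force"])
c=cap("wrist");q=bot.cut_out("ball_orange","wrist")[0]
m=q["pixels"];hsv=cv2.cvtColor(c["image"],cv2.COLOR_RGB2HSV)
k=max(cv2.findContours(m.astype(np.uint8),0,cv2.CHAIN_APPROX_NONE)[0],key=cv2.contourArea)[:,0]
print("mask bbox",k.min(0),k.max(0))
h2=((hsv[...,0]<=14)&(hsv[...,1]>120)&(hsv[...,2]>40)).astype(np.uint8);h2[:200]*=1
k2=max(cv2.findContours(h2,0,cv2.CHAIN_APPROX_NONE)[0],key=cv2.contourArea)[:,0];print("hue bbox",k2.min(0),k2.max(0))
for kk in(k,k2):
    D=np.array([ray(c,p)[1] for p in kk]);o=ray(c,kk[0])[0]
    x=np.linalg.lstsq(D,np.ones(len(D)),rcond=None)[0];a=x/np.linalg.norm(x);th=np.arccos(1/np.linalg.norm(x))
    res=np.degrees(np.arccos(D@a)-th);print("cone",np.degrees(th),"res",res.std(),(o+a*.026/np.sin(th)))
    for off in ((361.5,155.5),): print("tri with scene",tri([(o,a),ray(C["scene"],off)]))
```

```text
[0.49371439 0.34160135 0.13950291] 0.04229156551628905 12.863069772720337
mask bbox [218 189] [303 276]
hue bbox [219 191] [302 275]
cone 8.253316259379972 res 0.28615741971088543 [0.4949544  0.34047589 0.14670352]
tri with scene (array([0.49316043, 0.34302779, 0.15216521]), np.float64(0.002214585727103716))
cone 8.061382539347608 res 0.1837069616434225 [0.4971245  0.34021222 0.14300014]
tri with scene (array([0.49343539, 0.34301457, 0.15237351]), np.float64(0.002125509444525051))
```

>>> servo_tool(claw=[-1,-1,-1,-1,-1,-1,-1,-1], slide=[[0.01,-0.03,0],[0.02,-0.06,0],[0.03,-0.09,0],[0.04,-0.125,0],[0.05,-0.155,0],[0.06,-0.185,0],[0.07,-0.21,0],[0.075,-0.22,0]], rot=[[-0.011,-0.059,0],[-0.021,-0.118,0],[-0.032,-0.176,0],[-0.042,-0.235,0],[-0.053,-0.294,0],[-0.063,-0.353,0],[-0.074,-0.411,0],[-0.084,-0.47,0]], grip_force=20)

```text
clock: 6.88
tcp_pos: [0.5603, 0.1466, 0.1434]
tool_rot: [0.283, 0.091, 0.954, -0.042]
contact_force: [0.5, 0.4, -1.0]
width: 0.042
gripper_force: 17.2
```

```bash
cat > st.py <<'E'
from h import *
from scipy.spatial.transform import Rotation as Ro
import sys
for i in range(int(sys.argv[1]) if len(sys.argv)>1 else 0): cap("top")
s=bot.read_state();q=s["tool_rot"];R=Ro.from_quat([q[1],q[2],q[3],q[0]]).as_matrix()
print(s["clock"],"tcp",s["tcp_pos"].round(4),"y",R[:,1].round(3),"z",R[:,2].round(3),"w",round(s["width"],4),"F",round(s["gripper_force"],1),s["contact_force"].round(1),"q",s["qpos"].round(2))
E
python3 st.py 3
```

```text
7.0333 tcp [0.5601 0.147  0.143 ] y [ 0.197  0.98  -0.029] z [ 0.53  -0.131 -0.838] w 0.0422 F 17.2 [-0.9  0.8 -0.3] q [-1.02  0.42  0.52  2.24  1.03  0.24 -0.17]
```

>>> servo_tool(claw=[-1,-1,-1,-1,-1,-1], slide=[[0.003,-0.01,0],[0.006,-0.02,0],[0.01,-0.025,0],[0.01,-0.025,0],[0.01,-0.025,0],[0.01,-0.025,0]], rot=[[-0.005,-0.03,0],[-0.01,-0.06,0],[-0.02,-0.1,0],[-0.02,-0.11,0],[-0.02,-0.11,0],[-0.02,-0.11,0]])

```text
clock: 7.53
tcp_pos: [0.5703, 0.1227, 0.1431]
tool_rot: [0.365, 0.089, 0.925, -0.049]
contact_force: [-0.6, -0.6, 0.0]
width: 0.0421
gripper_force: 17.2
```

```bash
python3 st.py 2
```

```text
7.6333 tcp [0.5703 0.1223 0.143 ] y [ 0.202  0.979 -0.025] z [ 0.665 -0.156 -0.73 ] w 0.0424 F 17.2 [ 0.6  0.6 -0.4] q [-1.01  0.46  0.48  2.35  1.97  0.37 -1.15]
```

>>> servo_tool(claw=[-1,-1,-1,-1,-1,-1,-1], slide=[[0.012,-0.002,-0.014],[0.024,-0.004,-0.028],[0.036,-0.006,-0.042],[0.048,-0.008,-0.056],[0.058,-0.01,-0.068],[0.066,-0.012,-0.075],[0.066,-0.012,-0.075]], rot=[[0,0,0],[0,0,0],[0,0,0],[0,0,0],[0,0,0],[0,0,0],[0,0,0]])

```text
clock: 8.22
tcp_pos: [0.6381, 0.109, 0.0679]
tool_rot: [0.365, 0.091, 0.925, -0.05]
contact_force: [0.4, -0.6, 0.4]
width: 0.0422
gripper_force: 17.2
```

```bash
python3 st.py 1
cat > held.py <<'E'
# measure a held ball / placed ball: python3 held.py colour guess_x y z
import sys
from m import *
from w import *
k=sys.argv[1];g=np.array([float(v) for v in sys.argv[2:5]])
def proj(c,p):
    q=np.array(c["R"])@p+c["t"];return np.array([q[0]/q[2]*c["fx"]+c["cx"],q[1]/q[2]*c["fy"]+c["cy"]])
R=[]
for n in C:
    try: ce,t=blob(C[n],proj(C[n],g),T[k][2],18)
    except ValueError: print(n,"none");continue
    ctr=np.array([t[0]+t[2]/2-.5,t[1]+t[3]/2-.5]);r=ray(C[n],ctr);print(n,"guess px",proj(C[n],g).round(1),"bbox",t[:4],"at guess z",onz(r,g[2]).round(4))
c,o=wrist_ball(k,None,g[2]);print(*o,sep="\n")
cv2.imwrite("pics/w_last.png",c["image"][...,::-1]);cv2.imwrite("pics/s_last.png",C["scene"]["image"][...,::-1])
E
python3 held.py orange .628 .112 .077
```

```text
8.2667 tcp [0.6373 0.1093 0.0685] y [ 0.204  0.979 -0.025] z [ 0.666 -0.158 -0.729] w 0.0421 F 17.2 [ 0.2 -0.7 -0.7] q [-0.74  0.67  0.3   2.22  2.28  0.43 -1.41]
scene guess px [288.8 211.6] bbox [280 204  18  18] at guess z [0.6316 0.1105 0.077 ]
top guess px [222.5 182.4] bbox [215 174  17  16] at guess z [0.6304 0.1104 0.077 ]
([0.6287, 0.1114, 0.077], 'depthpt', [0.6339, 0.1103, 0.0749], 0.87)
```

>>> servo_tool(claw=[-1,-1,-1,-1,0.36,0.36,0.36,0.36], slide=[[0.005,0,-0.007],[0.009,0,-0.013],[0.0135,-0.001,-0.0185],[0.0135,-0.001,-0.0185],[0.0135,-0.001,-0.0185],[0.0135,-0.001,-0.0185],[0.0135,-0.001,-0.0185],[0.0135,-0.001,-0.0185]], rot=[[0,0,0],[0,0,0],[0,0,0],[0,0,0],[0,0,0],[0,0,0],[0,0,0],[0,0,0]])

```text
clock: 9.13
tcp_pos: [0.6504, 0.109, 0.05]
tool_rot: [0.365, 0.09, 0.925, -0.049]
contact_force: [-0.6, 0.7, -0.5]
width: 0.0598
gripper_force: 0.0
```

```bash
python3 st.py;python3 held.py orange .6437 .1097 .056
```

```text
9.1333 tcp [0.6504 0.109  0.05  ] y [ 0.202  0.979 -0.024] z [ 0.667 -0.156 -0.729] w 0.0598 F 0.0 [-0.6  0.7 -0.5] q [-0.7   0.72  0.27  2.18  2.32  0.45 -1.44]
scene guess px [288.5 220.8] bbox [281 211  17  18] at guess z [0.6389 0.1118 0.056 ]
top guess px [223.7 178.8] bbox [216 172  17  15] at guess z [0.6431 0.1088 0.056 ]
([0.6437, 0.1094, 0.056], 'depthpt', [0.6436, 0.1094, 0.0561], 0.58)
([0.5727, 0.1048, 0.056], 'depthpt', [0.5232, 0.1265, 0.0918], 0.46)
([0.6579, 0.0161, 0.056], 'depthpt', [0.7507, -0.0515, 0.0213], 0.21)
```

```bash
cat > plan.py <<'E'
# python3 plan.py x y z lean_deg yaw_deg : delta from measured pose
import sys
from h import *
from scipy.spatial.transform import Rotation as Ro
x,y,z,l,w=map(float,sys.argv[1:6]);s=bot.read_state();q=s["tool_rot"]
R0=Ro.from_quat([q[1],q[2],q[3],q[0]])
w=np.radians(w);l=np.radians(l);ex=np.array([np.cos(w),np.sin(w),0]);ey=np.array([-np.sin(w),np.cos(w),0]);az=np.sin(l)*ex-np.cos(l)*np.array([0,0,1.])
R1=Ro.from_matrix(np.c_[np.cross(ey,az),ey,az])
print("slide",(np.array([x,y,z])-s["tcp_pos"]).round(4),"rot",((R1*R0.inv()).as_rotvec()/(np.pi/2)).round(4))
E
python3 plan.py .438 .063 .16 0 -10.1
```

```text
slide [-0.2123 -0.0461  0.1099] rot [0.1049 0.4687 0.0107]
```

>>> servo_tool(claw=[0.36,0.36,0.36,0.5,0.7,1,1,1], slide=[[-0.02,0.005,0.022],[-0.045,0.011,0.05],[-0.07,0.017,0.078],[-0.09,0.02,0.1],[-0.11,0.01,0.11],[-0.135,0,0.12],[-0.16,-0.01,0.12],[-0.18,-0.02,0.12]], rot=[[0,0,0],[0,0,0],[0,0,0],[0.015,0.067,0],[0.03,0.134,0.003],[0.045,0.2,0.004],[0.06,0.268,0.006],[0.075,0.335,0.008]])

```text
clock: 10.0
tcp_pos: [0.5336, 0.0978, 0.1557]
tool_rot: [0.289, 0.099, 0.95, -0.066]
contact_force: [0.6, -0.3, -0.6]
width: 0.0877
gripper_force: 0.0
```

```bash
python3 st.py 1;python3 held.py orange .6437 .1097 .056|head -2;  python3 plan.py .438 .063 .12 0 -10.1; python3 -c "
from w import *
c,o=wrist_ball('green',None);print(*o,sep='\n')"
```

```text
10.05 tcp [0.5326 0.0958 0.1563] y [ 0.228  0.971 -0.07 ] z [ 0.533 -0.184 -0.826] w 0.0882 F 0.0 [ 0.3 -2.7  0.8] q [-0.99  0.33  0.51  2.33  1.19  0.31 -0.29]
scene guess px [288.5 220.8] bbox [281 212  17  17] at guess z [0.6409 0.1115 0.056 ]
top guess px [223.7 178.8] bbox [216 172  16  15] at guess z [0.6432 0.1103 0.056 ]
slide [-0.0966 -0.0345 -0.0352] rot [0.1187 0.3662 0.0205]
([0.4385, 0.063, 0.061], 'depthpt', [0.4404, 0.0605, 0.0547], 0.71)
```

>>> servo_tool(claw=[1,1,1,1,1,1,1,1], slide=[[-0.01,-0.004,0],[-0.025,-0.008,0],[-0.037,-0.012,0],[-0.05,-0.018,0],[-0.062,-0.022,-0.01],[-0.075,-0.027,-0.02],[-0.087,-0.031,-0.03],[-0.0966,-0.0345,-0.035]], rot=[[0.015,0.046,0.003],[0.03,0.092,0.005],[0.045,0.138,0.008],[0.06,0.184,0.01],[0.075,0.23,0.013],[0.09,0.276,0.015],[0.105,0.32,0.018],[0.1187,0.3662,0.0205]])

```text
clock: 11.02
tcp_pos: [0.4351, 0.0631, 0.1194]
tool_rot: [-0.003, 0.087, 0.996, 0.001]
contact_force: [0.4, -0.8, -0.7]
width: 0.0883
gripper_force: 0.0
```

```bash
python3 st.py 3; python3 plan.py .438 .063 .05 0 -10.1; python3 -c "
from w import *
c,o=wrist_ball('green',None);print(*o,sep='\n')"
```

```text
11.1667 tcp [0.4388 0.0604 0.1193] y [ 0.182  0.983 -0.003] z [ 0.002 -0.004 -1.   ] w 0.088 F 0.0 [ 0.3 -0.3 -0.1] q [-0.21  0.34 -0.04  2.14  0.03  0.66  1.12]
slide [-0.0008  0.0026 -0.0693] rot [0.0023 0.0011 0.004 ]
([0.437, 0.0641, 0.061], 'depthpt', [0.438, 0.0639, 0.0582], 0.75)
```

>>> servo_tool(claw=[1,1,1,1,-1,-1,-1,-1], slide=[[-0.001,0.003,-0.02],[-0.001,0.003,-0.04],[-0.001,0.003,-0.06],[-0.001,0.003,-0.0685],[-0.001,0.003,-0.0685],[-0.001,0.003,-0.0685],[-0.001,0.003,-0.0685],[-0.001,0.003,-0.0685]], rot=[[0,0,0],[0,0,0],[0,0,0],[0,0,0],[0,0,0],[0,0,0],[0,0,0],[0,0,0]])

```text
clock: 11.93
tcp_pos: [0.4374, 0.0661, 0.0528]
tool_rot: [0.001, 0.088, 0.996, -0.0]
contact_force: [-0.7, -0.1, 0.2]
width: 0.0635
gripper_force: 0.0
```

```bash
python3 st.py
```

```text
11.9333 tcp [0.4374 0.0661 0.0528] y [ 0.175  0.985 -0.   ] z [ 0.003 -0.001 -1.   ] w 0.0635 F 0.0 [-0.7 -0.1  0.2] q [-0.23  0.47 -0.03  2.18  0.03  0.49  1.11]
```

>>> servo_tool(claw=[-1,-1,-1,-1,-1,-1,-1,-1], slide=[[0,-0.002,0],[0,-0.002,0],[0,-0.002,0],[0,-0.002,0],[0,-0.002,0.01],[0,-0.002,0.03],[0,-0.002,0.06],[0,-0.002,0.09]], rot=[[0,0,0],[0,0,0],[0,0,0],[0,0,0],[0,0,0],[0,0,0],[0,0,0],[0,0,0]])

```text
clock: 12.6
tcp_pos: [0.4355, 0.0633, 0.1429]
tool_rot: [-0.001, 0.088, 0.996, -0.001]
contact_force: [0.8, 0.3, -0.8]
width: 0.0408
gripper_force: 16.5
```

```bash
python3 st.py 2; python3 held.py green .438 .064 .154; python3 plan.py .556 .040 .143 43 -10.1
```

```text
12.7 tcp [0.4394 0.0641 0.146 ] y [0.176 0.984 0.002] z [ 0.008  0.001 -1.   ] w 0.0408 F 16.5 [0.  0.3 0.4] q [-0.21  0.29 -0.04  2.13  0.02  0.72  1.13]
scene guess px [264.5 149.8] bbox [257 142  16  16] at guess z [0.4367 0.0641 0.154 ]
top none
([0.4356, 0.0632, 0.154], 'depthpt', [0.4396, 0.0625, 0.1456], 0.93)
slide [ 0.1203 -0.0234  0.0019] rot [-8.30e-02 -4.71e-01  3.00e-04]
```

>>> servo_tool(claw=[-1,-1,-1,-1,-1,-1,-1,-1], slide=[[0.014,-0.003,0.002],[0.028,-0.006,0.002],[0.042,-0.009,0.002],[0.058,-0.012,0.002],[0.074,-0.015,0.002],[0.09,-0.018,0.002],[0.105,-0.021,0.002],[0.12,-0.023,0.002]], rot=[[-0.01,-0.059,0],[-0.021,-0.118,0],[-0.031,-0.176,0],[-0.042,-0.235,0],[-0.052,-0.294,0],[-0.062,-0.353,0],[-0.073,-0.411,0],[-0.083,-0.471,0]])

```text
clock: 13.57
tcp_pos: [0.5254, 0.0324, 0.1436]
tool_rot: [0.252, 0.092, 0.962, -0.043]
contact_force: [-0.3, -0.2, -1.1]
width: 0.0407
gripper_force: 16.5
```

```bash
python3 st.py 1;python3 plan.py .556 .040 .143 43 -10.1
```

```text
13.6167 tcp [0.5266 0.0323 0.1436] y [ 0.199  0.979 -0.038] z [ 0.479 -0.131 -0.868] w 0.0408 F 16.5 [ 0.3  0.1 -0.8] q [-0.57  0.28  0.27  2.35  1.2   0.23 -0.09]
slide [ 0.0294  0.0077 -0.0006] rot [-0.0043 -0.1493  0.0183]
```

>>> servo_tool(claw=[-1,-1,-1,-1,-1,-1], slide=[[0.008,0.002,0],[0.016,0.004,0],[0.024,0.006,0],[0.03,0.008,0],[0.03,0.008,0],[0.03,0.008,0]], rot=[[-0.001,-0.03,0.004],[-0.002,-0.06,0.008],[-0.003,-0.09,0.012],[-0.004,-0.12,0.015],[-0.004,-0.149,0.018],[-0.004,-0.149,0.018]])

```text
clock: 14.12
tcp_pos: [0.5402, 0.0262, 0.1245]
tool_rot: [0.311, 0.075, 0.945, -0.061]
contact_force: [0.1, -0.8, -1.3]
width: 0.0408
gripper_force: 16.5
```

```bash
python3 st.py 1;python3 plan.py .623 .0288 .068 43 -10.1; python3 plan.py .637 .0257 .0502 43 -10.1
```

```text
14.1667 tcp [0.5391 0.0262 0.1233] y [ 0.181  0.981 -0.067] z [ 0.577 -0.161 -0.801] w 0.0407 F 16.5 [-1.1  0.6 -1.5] q [-0.14  0.37 -0.27  2.39  1.9   0.48 -0.76]
slide [ 0.0839  0.0026 -0.0553] rot [ 0.0292 -0.077   0.0061]
slide [ 0.0979 -0.0005 -0.0731] rot [ 0.0292 -0.077   0.0061]
```

>>> servo_tool(claw=[-1,-1,-1,-1,-1,-1,-1,-1], slide=[[0.012,0.001,0],[0.024,0.002,0],[0.036,0.003,-0.004],[0.048,0.004,-0.01],[0.058,0.005,-0.02],[0.064,0.0055,-0.03],[0.0645,0.0055,-0.0365],[0.0645,0.0055,-0.0365]], rot=[[0,0,0],[0,0,0],[0.005,-0.01,0.001],[0.01,-0.03,0.003],[0.02,-0.05,0.005],[0.029,-0.077,0.006],[0.029,-0.077,0.006],[0.029,-0.077,0.006]])

```text
clock: 14.83
tcp_pos: [0.6039, 0.03, 0.0864]
tool_rot: [0.364, 0.082, 0.927, -0.035]
contact_force: [-0.4, 0.3, -0.7]
width: 0.0408
gripper_force: 16.6
```

```bash
python3 st.py 1;python3 plan.py .623 .0288 .068 43 -10.1; python3 plan.py .637 .0257 .0502 43 -10.1
```

```text
14.8833 tcp [0.6047 0.0305 0.0878] y [ 0.178  0.984 -0.004] z [ 0.671 -0.124 -0.731] w 0.0404 F 16.6 [-0.2  0.7  0.1] q [-0.03  0.57 -0.33  2.33  2.3   0.65 -1.09]
slide [ 0.0183 -0.0017 -0.0198] rot [ 0.0026 -0.0002  0.0014]
slide [ 0.0323 -0.0048 -0.0376] rot [ 0.0026 -0.0002  0.0014]
```

Good. Move in to 24 mm short, then measure.

>>> servo_tool(claw=[-1,-1,-1,-1], slide=[[0.009,-0.001,-0.01],[0.0185,-0.0015,-0.02],[0.0185,-0.0015,-0.02],[0.0185,-0.0015,-0.02]], rot=[[0,0,0],[0,0,0],[0,0,0],[0,0,0]])

```text
clock: 15.22
tcp_pos: [0.6245, 0.0299, 0.0698]
tool_rot: [0.367, 0.082, 0.926, -0.034]
contact_force: [0.3, -0.3, -0.1]
width: 0.0407
gripper_force: 16.6
```

```bash
python3 st.py; python3 held.py green .615 .030 .077;python3 plan.py .637 .0257 .0502 43 -10.1
```

```text
15.2167 tcp [0.6245 0.0299 0.0698] y [ 0.177  0.984 -0.002] z [ 0.674 -0.123 -0.728] w 0.0407 F 16.6 [ 0.3 -0.3 -0.1] q [-0.02  0.64 -0.33  2.28  2.34  0.67 -1.1 ]
scene guess px [259.4 210.4] bbox [253 203  16  17] at guess z [0.6177 0.0328 0.077 ]
top guess px [251.7 185.5] bbox [245 178  14  13] at guess z [0.6193 0.0303 0.077 ]
([0.619, 0.0303, 0.077], 'depthpt', [0.6233, 0.0295, 0.0753], 0.8)
slide [ 0.0127 -0.0045 -0.02  ] rot [0.0012 0.0033 0.0006]
```

>>> servo_tool(claw=[-1,-1,-1,-1,0.36,0.36,0.36,0.36], slide=[[0.004,-0.001,-0.006],[0.008,-0.002,-0.012],[0.012,-0.0035,-0.0175],[0.012,-0.0035,-0.0175],[0.012,-0.0035,-0.0175],[0.012,-0.0035,-0.0175],[0.012,-0.0035,-0.0175],[0.012,-0.0035,-0.0175]], rot=[[0,0,0],[0,0,0],[0,0,0],[0,0,0],[0,0,0],[0,0,0],[0,0,0],[0,0,0]])

```text
clock: 16.08
tcp_pos: [0.6368, 0.0263, 0.0519]
tool_rot: [0.368, 0.083, 0.926, -0.033]
contact_force: [0.3, 0.7, -0.7]
width: 0.0596
gripper_force: 0.0
```

```bash
python3 st.py;python3 held.py green .629 .027 .056;python3 plan.py .446 -.337 .12 0 -10.1
```

```text
16.0833 tcp [0.6368 0.0263 0.0519] y [ 0.177  0.984 -0.001] z [ 0.675 -0.122 -0.728] w 0.0596 F 0.0 [ 0.3  0.7 -0.7] q [-0.    0.69 -0.33  2.25  2.39  0.68 -1.12]
scene guess px [258.9 219.2] bbox [251 211  17  16] at guess z [0.6265 0.0276 0.056 ]
top guess px [252.6 182.4] bbox [246 176  14  13] at guess z [0.6303 0.0273 0.056 ]
([0.6294, 0.0269, 0.056], 'depthpt', [0.6302, 0.0267, 0.0557], 0.77)
slide [-0.1907 -0.3635  0.0679] rot [0.085  0.4737 0.0008]
```

>>> servo_tool(claw=[0.36,0.36,0.36,0.36,0.5,1,1,1], slide=[[-0.016,0.003,0.018],[-0.034,0.006,0.036],[-0.05,0.009,0.055],[-0.06,0.009,0.075],[-0.07,-0.01,0.09],[-0.08,-0.04,0.1],[-0.09,-0.07,0.1],[-0.1,-0.1,0.1]], rot=[[0,0,0],[0,0,0],[0,0,0],[0.01,0.06,0],[0.02,0.12,0],[0.03,0.18,0],[0.042,0.24,0],[0.054,0.3,0]])

```text
clock: 16.95
tcp_pos: [0.5514, -0.022, 0.1292]
tool_rot: [0.251, 0.09, 0.962, -0.065]
contact_force: [-0.8, -1.1, -0.2]
width: 0.084
gripper_force: 0.0
```

```bash
python3 st.py;python3 plan.py .446 -.337 .14 0 -10.1
```

```text
16.95 tcp [ 0.5514 -0.022   0.1292] y [ 0.206  0.975 -0.079] z [ 0.471 -0.169 -0.866] w 0.084 F 0.0 [-0.8 -1.1 -0.2] q [-0.06  0.35 -0.17  2.29  1.42  0.33 -0.16]
slide [-0.1054 -0.315   0.0108] rot [0.1113 0.3147 0.0066]
```

>>> servo_tool(claw=[1,1,1,1,1,1,1,1], slide=[[-0.013,-0.035,0.01],[-0.026,-0.07,0.02],[-0.04,-0.105,0.02],[-0.053,-0.145,0.02],[-0.066,-0.185,0.02],[-0.08,-0.22,0.02],[-0.092,-0.255,0.02],[-0.105,-0.29,0.02]], rot=[[0.015,0.04,0.001],[0.03,0.08,0.002],[0.045,0.12,0.002],[0.06,0.16,0.003],[0.074,0.2,0.004],[0.088,0.24,0.005],[0.1,0.28,0.006],[0.111,0.315,0.007]])

```text
clock: 17.62
tcp_pos: [0.4973, -0.1822, 0.1406]
tool_rot: [0.048, 0.09, 0.995, -0.022]
contact_force: [1.4, -0.1, 0.1]
width: 0.0882
gripper_force: 0.0
```

```bash
python3 st.py 2;python3 plan.py .446 -.337 .11 0 -10.1;python3 -c "
from w import *
c,o=wrist_ball('red',None);print(*o,sep='\n')"
```

```text
17.7167 tcp [ 0.4972 -0.194   0.1405] y [ 0.199  0.979 -0.041] z [ 0.092 -0.06  -0.994] w 0.0879 F 0.0 [ 0.7 -0.3 -0.4] q [ 0.68  0.44 -0.52  1.98  0.39  0.71  1.3 ]
slide [-0.0512 -0.143  -0.0305] rot [0.0377 0.0589 0.0142]
([0.5212, -0.3437, 0.061], 'depthpt', [0.5381, -0.3694, 0.0254], 0.8)
([0.3468, -0.324, 0.061], 'depthpt', [0.3367, -0.3501, 0.0202], 0.77)
([0.7099, -0.1006, 0.061], 'depthpt', [0.9572, -0.0444, -0.1356], 0.62)
([0.4431, -0.3366, 0.061], 'depthpt', [0.4439, -0.3402, 0.0558], 0.56)
```

>>> servo_tool(claw=[1,1,1,1,1,1,1], slide=[[-0.013,-0.036,0],[-0.026,-0.072,0],[-0.04,-0.108,0],[-0.0525,-0.143,0],[-0.0525,-0.143,-0.015],[-0.0525,-0.143,-0.03],[-0.0525,-0.143,-0.03]], rot=[[0.01,0.02,0.004],[0.02,0.04,0.008],[0.03,0.059,0.012],[0.038,0.059,0.014],[0.038,0.059,0.014],[0.038,0.059,0.014],[0.038,0.059,0.014]])

```text
clock: 18.4
tcp_pos: [0.4439, -0.325, 0.1075]
tool_rot: [-0.001, 0.081, 0.997, 0.002]
contact_force: [-0.3, 0.4, 0.1]
width: 0.088
gripper_force: 0.0
```

```bash
python3 st.py 2;python3 plan.py .4445 -.337 .051 0 -10.1;python3 -c "
from w import *
c,o=wrist_ball('red',None);print(*o,sep='\n')"
```

```text
18.5 tcp [ 0.4457 -0.325   0.1098] y [0.16  0.987 0.004] z [ 0.001  0.004 -1.   ] w 0.088 F 0.0 [ 0.7 -0.4 -0.3] q [ 0.93  0.56 -0.5   1.86  0.35  0.81  1.66]
slide [-0.0012 -0.012  -0.0588] rot [-0.0023  0.0006 -0.0097]
([0.3423, -0.3418, 0.061], 'depthpt', [0.3375, -0.3468, 0.0219], 0.94)
([0.5085, -0.36, 0.061], 'depthpt', [0.5696, -0.3802, -0.0354], 0.93)
([0.4428, -0.3354, 0.061], 'depthpt', [0.4444, -0.3359, 0.0562], 0.9)
```

Red is at about (0.4435, -0.336). Shift over it, then descend and close.

>>> servo_tool(claw=[1,1,1,1,1,-1,-1,-1], slide=[[-0.001,-0.011,0],[-0.001,-0.011,-0.01],[-0.001,-0.011,-0.03],[-0.001,-0.011,-0.05],[-0.001,-0.011,-0.0585],[-0.001,-0.011,-0.0585],[-0.001,-0.011,-0.0585],[-0.001,-0.011,-0.0585]], rot=[[0,0,0],[0,0,0],[0,0,0],[0,0,0],[0,0,0],[0,0,0],[0,0,0],[0,0,0]])

```text
clock: 19.27
tcp_pos: [0.4451, -0.3386, 0.0523]
tool_rot: [0.001, 0.082, 0.997, 0.001]
contact_force: [0.0, 0.7, 0.6]
width: 0.0701
gripper_force: 0.0
```

>>> servo_tool(claw=[-1,-1,-1,-1,-1,-1,-1,-1], slide=[[0,0,0],[0,0,0],[0,0,0],[0,0,0],[0,0,0],[0,0,0.01],[0,0,0.03],[0,0,0.06]], rot=[[0,0,0],[0,0,0],[0,0,0],[0,0,0],[0,0,0],[0,0,0],[0,0,0],[0,0,0]])

```text
clock: 19.93
tcp_pos: [0.4426, -0.3374, 0.1107]
tool_rot: [-0.001, 0.082, 0.997, 0.003]
contact_force: [-0.5, 0.2, 0.3]
width: 0.0406
gripper_force: 16.5
```

```bash
python3 st.py 2; python3 held.py red .4435 -.336 .122; python3 plan.py .565 -.047 .13 43 -10.1
```

```text
20.0333 tcp [ 0.4469 -0.34    0.1159] y [ 0.164  0.987 -0.   ] z [ 0.008 -0.002 -1.   ] w 0.0409 F 16.5 [ 0.7 -0.9 -0.4] q [ 0.95  0.56 -0.5   1.84  0.35  0.82  1.68]
scene guess px [132.1 168.2] bbox [122 160  17  16] at guess z [ 0.4396 -0.3428  0.122 ]
top guess px [393.3 238.1] bbox [392 243  10   4] at guess z [ 0.4265 -0.3424  0.122 ]
([0.4733, -0.3535, 0.122], 'depthpt', [0.5957, -0.3839, -0.0647], 0.9)
([0.3491, -0.3391, 0.122], 'depthpt', [0.3373, -0.3465, 0.0218], 0.77)
([0.4418, -0.3391, 0.122], 'depthpt', [0.4442, -0.3395, 0.1168], 0.56)
slide [0.1214 0.2911 0.0191] rot [-0.083  -0.4704 -0.008 ]
```

>>> servo_tool(claw=[-1,-1,-1,-1,-1,-1,-1,-1], slide=[[0.008,0.02,0.02],[0.025,0.05,0.025],[0.04,0.08,0.025],[0.055,0.11,0.025],[0.07,0.14,0.025],[0.085,0.17,0.025],[0.1,0.2,0.025],[0.115,0.23,0.025]], rot=[[-0.005,-0.03,0],[-0.013,-0.08,0],[-0.022,-0.13,-0.001],[-0.031,-0.18,-0.002],[-0.04,-0.23,-0.003],[-0.05,-0.28,-0.004],[-0.058,-0.33,-0.005],[-0.067,-0.38,-0.006]])

```text
clock: 20.9
tcp_pos: [0.5223, -0.181, 0.1318]
tool_rot: [0.214, 0.086, 0.972, -0.036]
contact_force: [0.7, -0.7, 0.3]
width: 0.0407
gripper_force: 16.5
```

```bash
python3 st.py 1; python3 plan.py .582 -.05 .11 43 -10.1
```

```text
20.95 tcp [ 0.5218 -0.1808  0.1312] y [ 0.184  0.982 -0.034] z [ 0.41  -0.108 -0.906] w 0.0408 F 16.5 [-1.2  1.8 -1.3] q [ 0.71  0.38 -0.53  2.22  0.93  0.24  0.77]
slide [ 0.0602  0.1308 -0.0212] rot [-0.015  -0.2002  0.0089]
```

>>> servo_tool(claw=[-1,-1,-1,-1,-1,-1,-1,-1], slide=[[0.003,0.02,0],[0.008,0.04,0],[0.014,0.06,0],[0.022,0.08,0],[0.03,0.1,0],[0.04,0.12,0],[0.05,0.131,-0.01],[0.06,0.131,-0.02]], rot=[[-0.002,-0.025,0.001],[-0.004,-0.05,0.002],[-0.006,-0.075,0.003],[-0.008,-0.1,0.004],[-0.01,-0.125,0.006],[-0.012,-0.15,0.007],[-0.014,-0.175,0.008],[-0.015,-0.2,0.009]])

```text
clock: 21.62
tcp_pos: [0.5487, -0.1034, 0.1131]
tool_rot: [0.326, 0.08, 0.941, -0.05]
contact_force: [-0.8, -0.3, -5.1]
width: 0.0408
gripper_force: 16.5
```

```bash
python3 st.py 1; python3 plan.py .608 -.0543 .068 43 -10.1
```

```text
21.6667 tcp [ 0.548  -0.0936  0.1077] y [ 0.174  0.984 -0.028] z [ 0.605 -0.129 -0.786] w 0.0411 F 16.6 [-2.7 -0.4 -3.4] q [ 0.75  0.57 -0.86  2.39  2.21  0.59 -0.58]
slide [ 0.06    0.0393 -0.0397] rot [ 0.008  -0.0556 -0.0001]
```

>>> servo_tool(claw=[-1,-1,-1,-1,-1,-1,-1,-1], slide=[[0.01,0.01,0],[0.02,0.02,0],[0.03,0.03,0],[0.04,0.039,-0.01],[0.05,0.039,-0.02],[0.056,0.039,-0.03],[0.06,0.039,-0.04],[0.06,0.039,-0.04]], rot=[[0,0,0],[0,0,0],[0.002,-0.01,0],[0.004,-0.03,0],[0.006,-0.05,0],[0.008,-0.056,0],[0.008,-0.056,0],[0.008,-0.056,0]])

```text
clock: 22.33
tcp_pos: [0.6065, -0.0648, 0.0682]
tool_rot: [0.361, 0.085, 0.928, -0.04]
contact_force: [-0.2, -0.2, -1.2]
width: 0.0405
gripper_force: 16.6
```

```bash
python3 st.py 2; python3 held.py red .6 -.053 .077; python3 plan.py .6218 -.057 .051 43 -10.1
```

```text
22.4333 tcp [ 0.6071 -0.064   0.0706] y [ 0.185  0.983 -0.012] z [ 0.666 -0.134 -0.734] w 0.0406 F 16.6 [0.1 0.7 0. ] q [ 0.63  0.77 -0.83  2.31  2.35  0.81 -0.7 ]
scene guess px [229.9 208.8] bbox [219 201  17  17] at guess z [ 0.6    -0.0612  0.077 ]
top guess px [281.4 189.3] bbox [278 182  16  15] at guess z [ 0.6002 -0.0645  0.077 ]
([0.6007, -0.063, 0.077], 'depthpt', [0.6037, -0.0635, 0.0758], 0.89)
([0.5954, 0.0781, 0.077], 'depthpt', [0.6455, 0.1133, 0.0554], 0.31)
slide [ 0.0137  0.0066 -0.0214] rot [ 0.0068 -0.0011  0.0058]
```

>>> servo_tool(claw=[-1,-1,-1,-1,-1,-1], slide=[[0.003,0.0073,0],[0.006,0.0073,-0.005],[0.01,0.0073,-0.012],[0.014,0.0073,-0.0175],[0.014,0.0073,-0.0175],[0.014,0.0073,-0.0175]], rot=[[0.007,-0.001,0.005],[0.007,-0.001,0.005],[0.007,-0.001,0.005],[0.007,-0.001,0.005],[0.007,-0.001,0.005],[0.007,-0.001,0.005]])

```text
clock: 23.13
tcp_pos: [0.6221, -0.0558, 0.0535]
tool_rot: [0.364, 0.083, 0.927, -0.032]
contact_force: [0.6, 0.1, -1.8]
width: 0.0408
gripper_force: 16.6
```

```bash
python3 st.py 1; python3 held.py red .6143 -.0557 .059
```

```text
23.1833 tcp [ 0.622  -0.0557  0.0538] y [0.177 0.984 0.002] z [ 0.671 -0.119 -0.732] w 0.041 F 16.6 [-0.6  0.1 -0.6] q [ 0.61  0.83 -0.82  2.28  2.38  0.82 -0.71]
scene guess px [229.5 216.8] bbox [222 208  17  18] at guess z [ 0.6131 -0.0542  0.059 ]
top guess px [281.7 185.8] bbox [274 178  16  15] at guess z [ 0.6167 -0.0552  0.059 ]
([0.6164, -0.0554, 0.059], 'depthpt', [0.6184, -0.0557, 0.0582], 0.58)
```

>>> servo_tool(claw=[-1,-1,0.36,0.36,0.36,0.36,0.36], slide=[[-0.001,-0.0005,-0.002],[-0.001,-0.0005,-0.002],[-0.001,-0.0005,-0.002],[-0.001,-0.0005,-0.002],[-0.001,-0.0005,-0.002],[-0.001,-0.0005,-0.002],[-0.001,-0.0005,-0.002]], rot=[[0,0,0],[0,0,0],[0,0,0],[0,0,0],[0,0,0],[0,0,0],[0,0,0]])

```text
clock: 23.97
tcp_pos: [0.6213, -0.0564, 0.0524]
tool_rot: [0.365, 0.083, 0.927, -0.032]
contact_force: [0.3, 0.1, 0.0]
width: 0.0599
gripper_force: 0.0
```

```bash
python3 st.py; python3 held.py red .6143 -.0557 .056;python3 plan.py .4445 -.337 .12 0 -10.1
```

```text
23.9667 tcp [ 0.6213 -0.0564  0.0524] y [0.177 0.984 0.001] z [ 0.671 -0.119 -0.732] w 0.0599 F 0.0 [0.3 0.1 0. ] q [ 0.61  0.84 -0.82  2.28  2.39  0.83 -0.71]
scene guess px [229.5 217.6] bbox [222 208  17  18] at guess z [ 0.6102 -0.0542  0.056 ]
top guess px [281.7 186. ] bbox [274 179  16  14] at guess z [ 0.6159 -0.0553  0.056 ]
([0.6147, -0.0558, 0.056], 'depthpt', [0.6161, -0.0561, 0.0554], 0.76)
slide [-0.1767 -0.2806  0.0676] rot [0.0832 0.4703 0.0011]
```

>>> servo_tool(claw=[0.36,0.36,0.36,0.36,0.5,1,1,1], slide=[[-0.016,0.003,0.018],[-0.034,0.006,0.036],[-0.05,0.009,0.055],[-0.057,0.006,0.07],[-0.067,-0.02,0.085],[-0.078,-0.05,0.095],[-0.088,-0.08,0.095],[-0.1,-0.11,0.095]], rot=[[0,0,0],[0,0,0],[0,0,0],[0.01,0.06,0],[0.02,0.12,0],[0.03,0.18,0],[0.042,0.24,0],[0.054,0.3,0]])

```text
clock: 24.83
tcp_pos: [0.5343, -0.113, 0.1251]
tool_rot: [0.223, 0.087, 0.97, -0.051]
contact_force: [-0.3, -0.8, -0.7]
width: 0.084
gripper_force: 0.0
```

```bash
python3 st.py;python3 plan.py .4445 -.337 .12 0 -10.1
cat > chk.py <<'E'
from m import *
def proj(c,p):
    q=np.array(c["R"])@p+c["t"];return np.array([q[0]/q[2]*c["fx"]+c["cx"],q[1]/q[2]*c["fy"]+c["cy"]])
for k,g in(("orange",(.6437,.1097,.056)),("green",(.629,.027,.056)),("red",(.6143,-.0557,.056))):
    for n in C:
        try: ce,t=blob(C[n],proj(C[n],np.array(g)),T[k][2],18)
        except ValueError: print(k,n,"none");continue
        print(k,n,onz(ray(C[n],np.array([t[0]+t[2]/2-.5,t[1]+t[3]/2-.5])),.056).round(4),t[2:4])
E
python3 chk.py
```

```text
24.8333 tcp [ 0.5343 -0.113   0.1251] y [ 0.192  0.98  -0.061] z [ 0.423 -0.138 -0.895] w 0.084 F 0.0 [-0.3 -0.8 -0.7] q [ 0.76  0.46 -0.83  2.25  1.39  0.45  0.2 ]
slide [-0.0898 -0.224  -0.0051] rot [0.0908 0.2794 0.0017]
orange scene [0.6409 0.1115 0.056 ] [17 17]
orange top [0.6432 0.1103 0.056 ] [16 15]
green scene [0.6265 0.0276 0.056 ] [15 16]
green top [0.6258 0.0261 0.056 ] [13  8]
red scene [ 0.6122 -0.0543  0.056 ] [17 17]
red top [ 0.6144 -0.0566  0.056 ] [15 15]
```

>>> servo_tool(claw=[1,1,1,1,1,1,1,1], slide=[[-0.011,-0.028,0],[-0.022,-0.056,0],[-0.034,-0.084,0],[-0.045,-0.112,0],[-0.056,-0.14,0],[-0.068,-0.168,0],[-0.08,-0.2,0],[-0.0898,-0.224,0]], rot=[[0.012,0.04,0],[0.024,0.08,0],[0.036,0.12,0],[0.048,0.16,0],[0.06,0.2,0.001],[0.072,0.24,0.001],[0.082,0.27,0.002],[0.091,0.279,0.002]])

```text
clock: 25.6
tcp_pos: [0.4434, -0.3416, 0.123]
tool_rot: [-0.001, 0.092, 0.996, -0.001]
contact_force: [-0.1, 0.5, -0.1]
width: 0.0881
gripper_force: 0.0
```

```bash
python3 st.py 3;python3 plan.py .4445 -.337 .1 0 -10.1
cat > cup.py <<'E'
# rim centre of cups in wrist view by yellow hue: python3 cup.py z_rim
import sys
from h import *
zr=float(sys.argv[1]);c=cap("wrist");hsv=cv2.cvtColor(c["image"],cv2.COLOR_RGB2HSV)
m=((hsv[...,0]>=18)&(hsv[...,0]<=32)&(hsv[...,1]>120)&(hsv[...,2]>45)).astype(np.uint8);m[330:]=0
m=cv2.morphologyEx(m,cv2.MORPH_CLOSE,np.ones((7,7)))
for k in sorted(cv2.findContours(m,0,cv2.CHAIN_APPROX_NONE)[0],key=cv2.contourArea)[::-1][:3]:
    if cv2.contourArea(k)<60: continue
    k=k[:,0]; 
    P=np.array([onz(ray(c,p),zr)[:2] for p in k]) 
    hull=cv2.convexHull(P.astype(np.float32))[:,0]
    # the rim = the widest disc: robust circle of radius 25 mm fitted to outline points, fitting most inliers
    best=max(((np.abs(np.linalg.norm(P-(P.mean(0)+[dx,dy]),axis=1)-.025)<.0015).sum(),tuple((P.mean(0)+[dx,dy]).round(4))) for dx in np.arange(-.02,.0201,.001) for dy in np.arange(-.02,.0201,.001))
    print("px",k.min(0),k.max(0),"rim centre",best,"of",len(P))
print("net",[(u.round(),round(cf,2),onz(ray(c,u),zr-.048).round(4)) for u,cf in find("cup1","wrist")])
cv2.imwrite("pics/c_last.png",c["image"][...,::-1])
E
python3 cup.py .048
```

```text
25.75 tcp [ 0.4434 -0.3393  0.1226] y [ 0.183  0.983 -0.002] z [-0.    -0.002 -1.   ] w 0.0877 F 0.0 [ 0.4  0.3 -0.3] q [ 1.26  0.72 -0.97  1.82  0.71  0.99  1.38]
slide [ 0.0011  0.0023 -0.0226] rot [ 0.0013 -0.0003  0.0049]
px [239 159] [294 214] rim centre (np.int64(133), (np.float64(0.4419), np.float64(-0.3352))) of 155
px [404 308] [488 329] rim centre (np.int64(21), (np.float64(0.6489), np.float64(-0.1427))) of 172
px [ 85 267] [107 311] rim centre (np.int64(33), (np.float64(0.5254), np.float64(-0.5348))) of 121
net [(array([263., 173.]), 0.57, array([ 0.4408, -0.3378,  0.    ]))]
```

>>> servo_tool(claw=[1,1,1,1,1,-1,-1,-1], slide=[[-0.001,0.003,-0.02],[-0.001,0.003,-0.045],[-0.001,0.003,-0.07],[-0.001,0.003,-0.085],[-0.001,0.003,-0.0905],[-0.001,0.003,-0.0905],[-0.001,0.003,-0.0905],[-0.001,0.003,-0.0905]], rot=[[0,0,0],[0,0,0],[0,0,0],[0,0,0],[0,0,0],[0,0,0],[0,0,0],[0,0,0]])

```text
clock: 26.52
tcp_pos: [0.4446, -0.3339, 0.0348]
tool_rot: [0.001, 0.088, 0.996, -0.0]
contact_force: [0.3, 0.0, 0.6]
width: 0.0702
gripper_force: 0.0
```

>>> servo_tool(claw=[-1,-1,-1,-1,-1,-1,-1,-1], slide=[[0,0,0],[0,0,0],[0,0,0],[0,0,0],[0,0,0],[0,0,0.02],[0,0,0.05],[0,0,0.08]], rot=[[0,0,0],[0,0,0],[0,0,0],[0,0,0],[0,0,0],[0,0,0],[0,0,0],[0,0,0]])

```text
clock: 27.18
tcp_pos: [0.4429, -0.3332, 0.1139]
tool_rot: [-0.0, 0.088, 0.996, 0.001]
contact_force: [0.5, -0.4, -0.4]
width: 0.0167
gripper_force: 0.0
```

```bash
python3 st.py 1; python3 plan.py .438 .063 .115 0 -10.1
python3 - <<'E'
from h import *
c=cap("wrist");s=cap("scene");b=s["image"][130:210,90:190]
cv2.imwrite("pics/cuphold.png",np.hstack([cv2.resize(b,(400,320),interpolation=2),cv2.resize(c["image"][130:340,110:410],(400,320))])[...,::-1])
E
```

```text
27.2333 tcp [ 0.4464 -0.3346  0.1198] y [ 0.176  0.984 -0.002] z [ 0.006 -0.003 -1.   ] w 0.0128 F 0.0 [ 2.6 -1.   3.1] q [ 1.26  0.72 -0.97  1.83  0.71  0.98  1.38]
slide [-0.0084  0.3976 -0.0048] rot [0.0017 0.004  0.0004]
```

View pics/cuphold.png

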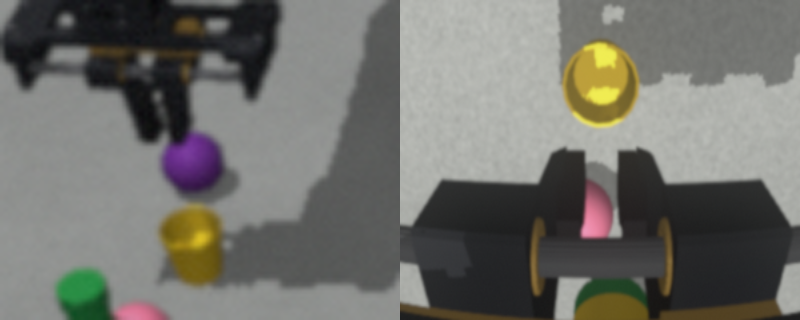

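The crop shows the cup left standing at about (195,245) in the scene crop, and the fingers closed empty above it. The cup is upright. I'll find where the fingertips really are relative to the TCP at each opening.

```bash
python3 - <<'E'
from h import *
from scipy.spatial.transform import Rotation as Ro
c=cap("wrist");s=bot.read_state();q=s["tool_rot"];Rt=Ro.from_quat([q[1],q[2],q[3],q[0]]).as_matrix()
for nm,px,yy in(("open",[(182,232),(340,232)],.044),("ball",[(221.6,228.6),(301,228.6)],.021),("shut",[(249,228),(273,228)],.0065)):
    for p in px:
        o,d=ray(c,p);o=Rt.T@(o-s["tcp_pos"]);d=Rt.T@d
        t=(np.sign(d[1])*yy-o[1])/d[1]
        print(nm,p,"cam",o.round(3),"pt on y-plane",(o+t*d).round(4), "at x=.009",(o+d*(.009-o[0])/d[0]).round(4),"at x=0",(o-d*o[0]/d[0]).round(4))
# distance of rim center now
print(s["tcp_pos"],s["width"])
E
python3 cup.py .048
```

```text
open (182, 232) cam [ 0.076 -0.001 -0.172] pt on y-plane [ 0.0064 -0.044  -0.0284] at x=.009 [ 0.009  -0.0424 -0.0338] at x=0 [ 0.     -0.0479 -0.0154]
open (340, 232) cam [ 0.076 -0.001 -0.172] pt on y-plane [ 0.0041  0.044  -0.0233] at x=.009 [ 0.009   0.0409 -0.0335] at x=0 [ 0.      0.0465 -0.015 ]
ball (221.6, 228.6) cam [ 0.076 -0.001 -0.172] pt on y-plane [ 0.0115 -0.021  -0.034 ] at x=.009 [ 0.009  -0.0218 -0.0286] at x=0 [ 0.     -0.0246 -0.0095]
ball (301, 228.6) cam [ 0.076 -0.001 -0.172] pt on y-plane [ 0.0077  0.021  -0.0258] at x=.009 [ 0.009   0.0206 -0.0285] at x=0 [ 0.      0.0235 -0.0093]
shut (249, 228) cam [ 0.076 -0.001 -0.172] pt on y-plane [ 0.0161 -0.0065 -0.0428] at x=.009 [ 0.009  -0.0072 -0.0276] at x=0 [ 0.     -0.008  -0.0082]
shut (273, 228) cam [ 0.076 -0.001 -0.172] pt on y-plane [ 0.0001  0.0065 -0.0084] at x=.009 [ 0.009   0.0056 -0.0275] at x=0 [ 0.      0.0065 -0.0082]
[ 0.44369353 -0.33426114  0.11399899] 0.0012034289166733877
px [232 161] [289 218] rim centre (np.int64(138), (np.float64(0.4418), np.float64(-0.3353))) of 158
px [285 275] [292 324] rim centre (np.int64(32), (np.float64(0.5553), np.float64(-0.3472))) of 105
px [230 275] [237 324] rim centre (np.int64(28), (np.float64(0.5576), np.float64(-0.3628))) of 104
net [(array([260., 178.]), 0.55, array([ 0.4442, -0.3356,  0.    ]))]
```

Both the held-ball chord (42 mm) and the picture put the visible fingertips about 25 mm above the TCP. The cup grasp therefore has to go about 22 mm deeper.

>>> servo_tool(claw=[1,1,1,1,1,1,1,1], slide=[[-0.002,-0.001,0],[-0.002,-0.001,0],[-0.002,-0.001,0],[-0.002,-0.001,0],[-0.002,-0.001,0],[-0.002,-0.001,0],[-0.002,-0.001,-0.02],[-0.002,-0.001,-0.04]], rot=[[0,0,0],[0,0,0],[0,0,0],[0,0,0],[0,0,0],[0,0,0],[0,0,0],[0,0,0]])

```text
clock: 28.15
tcp_pos: [0.4425, -0.3355, 0.0739]
tool_rot: [0.002, 0.089, 0.996, -0.0]
contact_force: [-0.6, -0.0, 0.3]
width: 0.0516
gripper_force: 0.0
```

```bash
python3 st.py 1; python3 plan.py .442 -.3353 .010 0 -10.1
```

```text
28.2 tcp [ 0.4397 -0.3342  0.0698] y [0.177 0.984 0.002] z [-0.002  0.003 -1.   ] w 0.0559 F 0.0 [-2.1  0.3 -2.1] q [ 1.22  0.78 -0.91  1.86  0.77  0.91  1.33]
slide [ 0.0023 -0.0011 -0.0598] rot [-0.0016 -0.0014  0.0008]
```

>>> servo_tool(claw=[1,1,1,1,1,1,1,-1], slide=[[0.001,0,0],[0.001,0,0],[0.001,0,0],[0.001,0,-0.015],[0.001,0,-0.035],[0.001,0,-0.055],[0.001,0,-0.062],[0.001,0,-0.062]], rot=[[0,0,0],[0,0,0],[0,0,0],[0,0,0],[0,0,0],[0,0,0],[0,0,0],[0,0,0]])

```text
clock: 28.87
tcp_pos: [0.4414, -0.3342, 0.01]
tool_rot: [-0.001, 0.088, 0.996, 0.001]
contact_force: [-1.3, 0.1, 0.4]
width: 0.0836
gripper_force: 0.0
```

>>> servo_tool(claw=[-1,-1,-1,-1,-1,-1,-1,-1], slide=[[0,0,0],[0,0,0],[0,0,0],[0,0,0],[0,0,0],[0,0,0],[0,0,0],[0,0,0]], rot=[[0,0,0],[0,0,0],[0,0,0],[0,0,0],[0,0,0],[0,0,0],[0,0,0],[0,0,0]])

```text
clock: 29.53
tcp_pos: [0.443, -0.3349, 0.012]
tool_rot: [0.001, 0.088, 0.996, 0.0]
contact_force: [0.2, 2.0, 5.2]
width: 0.0481
gripper_force: 20.0
```

```bash
python3 st.py
```

```text
29.5333 tcp [ 0.443  -0.3349  0.012 ] y [0.176 0.984 0.001] z [ 0.002  0.    -1.   ] w 0.0481 F 20.0 [0.2 2.  5.2] q [ 1.17  0.86 -0.83  1.87  0.87  0.82  1.27]
```

>>> servo_tool(claw=[-1,-1,-1,-1,-1,-1,-1,-1], slide=[[0,0,0.02],[0,0,0.05],[0,0.02,0.08],[0,0.05,0.09],[0,0.085,0.09],[0,0.12,0.09],[0,0.155,0.09],[0,0.19,0.09]], rot=[[0,0,0],[0,0,0],[0,0,0],[0,0,0],[0,0,0],[0,0,0],[0,0,0],[0,0,0]])

```text
clock: 30.2
tcp_pos: [0.4418, -0.1437, 0.1014]
tool_rot: [0.0, 0.089, 0.996, 0.0]
contact_force: [-0.0, 0.2, -1.9]
width: 0.0483
gripper_force: 20.0
```

```bash
python3 st.py; python3 plan.py .4375 .0 .1 0 -10.1; python3 cup.py .048
```

```text
30.2 tcp [ 0.4418 -0.1437  0.1014] y [0.177 0.984 0.   ] z [ 0.  0. -1.] w 0.0483 F 20.0 [-0.   0.2 -1.9] q [ 1.    0.62 -0.99  2.06  0.71  0.85  0.98]
slide [-0.0043  0.1437 -0.0014] rot [-0.0002  0.0003  0.0012]
px [213 194] [309 286] rim centre (np.int64(46), (np.float64(0.4993), np.float64(-0.1671))) of 261
px [441 128] [496 178] rim centre (np.int64(82), (np.float64(0.436), np.float64(0.0627))) of 149
px [145 272] [162 319] rim centre (np.int64(34), (np.float64(0.5263), np.float64(-0.2504))) of 118
net [(array([453., 145.]), 0.76, array([0.4374, 0.0656, 0.    ])), (array([261., 220.]), 0.68, array([ 0.4816, -0.1512,  0.    ]))]
```

>>> servo_tool(claw=[-1,-1,-1,-1,-1,-1,-1], slide=[[-0.001,0.035,0],[-0.002,0.07,0],[-0.003,0.105,0],[-0.004,0.14,0],[-0.005,0.175,0],[-0.005,0.2035,0],[-0.005,0.2035,0]], rot=[[0,0,0],[0,0,0],[0,0,0],[0,0,0],[0,0,0],[0,0,0],[0,0,0]])

```text
clock: 30.88
tcp_pos: [0.4376, 0.0647, 0.1023]
tool_rot: [0.001, 0.085, 0.996, 0.002]
contact_force: [-0.4, 0.1, -1.1]
width: 0.0485
gripper_force: 20.0
```

```bash
python3 st.py 2; python3 plan.py .437 .0635 .036 0 -10.1; python3 cup.py .137
python3 - <<'E'
from h import *
c=cap("wrist");s=cap("scene");b=s["image"][130:210,215:315]
cv2.imwrite("pics/cupover.png",np.hstack([cv2.resize(b,(400,320),interpolation=2),cv2.resize(c["image"][130:340,110:410],(400,320))])[...,::-1])
E
```

```text
30.9833 tcp [0.4375 0.0591 0.1014] y [0.174 0.985 0.   ] z [ 0.001  0.    -1.   ] w 0.048 F 20.0 [-0.6 -0.4 -1.9] q [ 0.57  0.59 -1.01  2.12  0.7   0.82  0.53]
slide [-0.0005  0.0044 -0.0654] rot [-0.0002  0.0004 -0.0009]
px [213 163] [309 285] rim centre (np.int64(168), (np.float64(0.4365), np.float64(0.0586))) of 324
px [490 176] [511 217] rim centre (np.int64(42), (np.float64(0.4437), np.float64(0.1985))) of 96
px [145 272] [162 319] rim centre (np.int64(54), (np.float64(0.4691), np.float64(0.0059))) of 116
net [(array([265., 177.]), 0.93, array([0.4105, 0.0657, 0.089 ])), (array([496., 188.]), 0.65, array([0.4504, 0.2528, 0.089 ])), (array([264., 218.]), 0.6, array([0.4381, 0.0606, 0.089 ]))]
```

View pics/cupover.png

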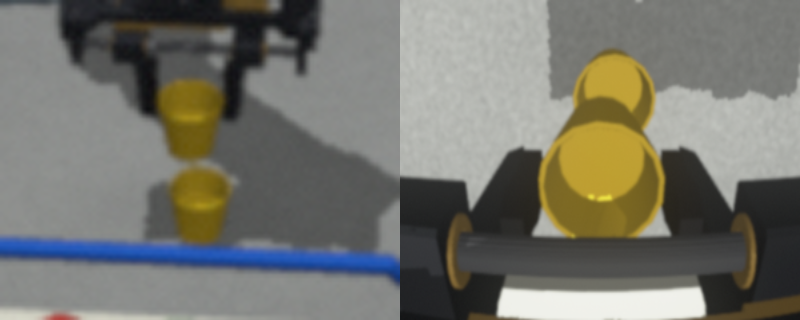

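The picture shows the held cup upright just above the green cup, about 5 mm to the side in -y. I'll correct in y and lower it.

>>> servo_tool(claw=[-1,-1,-1,-1,-1], slide=[[0,0.0045,-0.01],[0,0.0045,-0.025],[0,0.0045,-0.035],[0,0.0045,-0.035],[0,0.0045,-0.035]], rot=[[0,0,0],[0,0,0],[0,0,0],[0,0,0],[0,0,0]])

```text
clock: 31.6
tcp_pos: [0.4371, 0.0626, 0.0662]
tool_rot: [-0.0, 0.089, 0.996, 0.0]
contact_force: [0.6, 0.3, -0.7]
width: 0.0481
gripper_force: 20.0
```

```bash
python3 st.py 2; python3 plan.py .437 .0635 .036 0 -10.1; python3 cup.py .101|head -1
python3 - <<'E'
from h import *
c=bot.capture("wrist"); c["fish"]=True
# rim of lower cup: visible near (-x) edge -> columns extents
hsv=cv2.cvtColor(c["image"],cv2.COLOR_RGB2HSV)
m=(hsv[...,0]>=18)&(hsv[...,0]<=32)&(hsv[...,1]>120)&(hsv[...,2]>45)
for r in range(150,200,4):
    k=np.where(m[r,180:340])[0]
    if len(k): print(r,k[0]+180,k[-1]+180,onz(ray(c,((k[0]+k[-1])/2+180,r)),.048)[:2].round(4))
E
```

```text
31.7 tcp [0.4378 0.063  0.0669] y [0.177 0.984 0.001] z [ 0.001  0.001 -1.   ] w 0.0483 F 20.0 [ 0.5 -0.8 -0. ] q [ 0.51  0.64 -0.94  2.13  0.78  0.76  0.45]
slide [-0.0008  0.0005 -0.0309] rot [-0.0004  0.0008  0.001 ]
px [213 172] [309 286] rim centre (np.int64(160), (np.float64(0.4378), np.float64(0.0623))) of 303
174 254 272 [0.4102 0.0688]
178 248 278 [0.4129 0.0683]
182 244 282 [0.4156 0.0678]
186 239 287 [0.4184 0.0673]
190 236 290 [0.4211 0.0668]
194 233 293 [0.4239 0.0664]
198 231 296 [0.4267 0.0662]
```

>>> servo_tool(claw=[-1,-1,-1,-1,-1,-1,-1], slide=[[-0.0005,0.001,-0.006],[-0.0005,0.001,-0.012],[-0.0005,0.001,-0.018],[-0.0005,0.001,-0.024],[-0.0005,0.001,-0.029],[-0.0005,0.001,-0.03],[-0.0005,0.001,-0.03]], rot=[[0,0,0],[0,0,0],[0,0,0],[0,0,0],[0,0,0],[0,0,0],[0,0,0]])

```text
clock: 32.43
tcp_pos: [0.4369, 0.0643, 0.0362]
tool_rot: [0.0, 0.088, 0.996, 0.0]
contact_force: [0.3, -0.1, -1.1]
width: 0.0483
gripper_force: 20.0
```

```bash
python3 st.py
```

```text
32.4333 tcp [0.4369 0.0643 0.0362] y [0.176 0.984 0.001] z [ 0.  0. -1.] w 0.0483 F 20.0 [ 0.3 -0.1 -1.1] q [ 0.46  0.69 -0.87  2.15  0.85  0.7   0.39]
```

Release and rise.

>>> servo_tool(claw=[0.3,0.5,0.8,1,1,1,1,1], slide=[[0,0,0],[0,0,0],[0,0,0],[0,0,0],[0,0,0],[0,0,0.02],[0,0,0.05],[0,0,0.085]], rot=[[0,0,0],[0,0,0],[0,0,0],[0,0,0],[0,0,0],[0,0,0],[0,0,0],[0,0,0]])

```text
clock: 33.1
tcp_pos: [0.4356, 0.0641, 0.1216]
tool_rot: [-0.001, 0.088, 0.996, 0.0]
contact_force: [0.8, 0.2, 0.6]
width: 0.0882
gripper_force: 0.0
```

```bash
python3 st.py 1; python3 cup.py .072;python3 plan.py .495 .343 .12 0 -10.1; python3 -c "
from h import *
s=cap('scene');cv2.imwrite('pics/stk.png',cv2.resize(s['image'][130:240,200:400],(800,440),interpolation=2)[...,::-1])"
```

```text
33.15 tcp [0.4393 0.0656 0.1273] y [0.175 0.985 0.002] z [ 0.006  0.001 -1.   ] w 0.0879 F 0.0 [2.3 1.5 3. ] q [ 0.6   0.55 -1.05  2.1   0.64  0.86  0.56]
px [229 157] [288 221] rim centre (np.int64(123), (np.float64(0.4349), np.float64(0.0646))) of 175
px [474 170] [511 211] rim centre (np.int64(35), (np.float64(0.4816), np.float64(0.3035))) of 122
px [405 308] [488 329] rim centre (np.int64(24), (np.float64(0.6217), np.float64(0.247))) of 170
net [(array([259., 179.]), 0.7, array([0.4381, 0.0631, 0.024 ])), (array([261., 171.]), 0.64, array([0.4308, 0.0663, 0.024 ])), (array([479., 181.]), 0.62, array([0.4828, 0.3179, 0.024 ]))]
slide [ 0.0564  0.2787 -0.0033] rot [-0.0004  0.0033  0.0012]
```

View pics/stk.png

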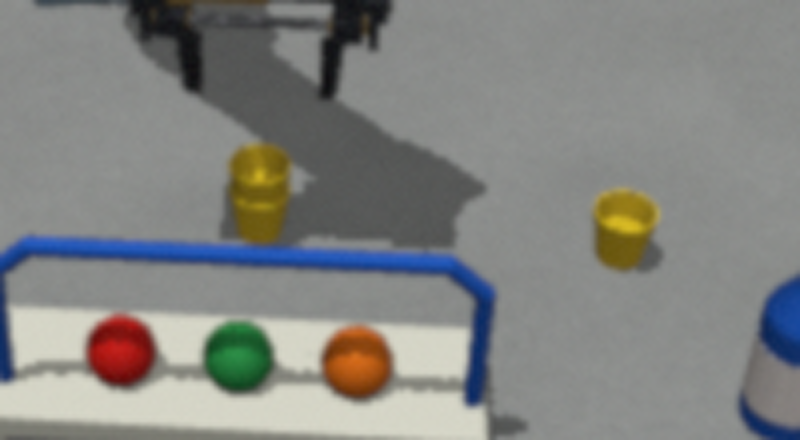

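The picture shows two cups nested upright at (260,195), the three balls seated in the wells, and the orange cup standing at (625,230). That cup is next, at about (0.495, 0.3425).

>>> servo_tool(claw=[1,1,1,1,1,1,1,1], slide=[[0.008,0.038,0.01],[0.016,0.076,0.01],[0.024,0.114,0.01],[0.032,0.15,0.01],[0.04,0.19,0],[0.048,0.23,0],[0.0565,0.265,0],[0.0565,0.278,0]], rot=[[0,0,0],[0,0,0],[0,0,0],[0,0,0],[0,0,0],[0,0,0],[0,0,0],[0,0,0]])

```text
clock: 33.97
tcp_pos: [0.4924, 0.3476, 0.1201]
tool_rot: [-0.0, 0.087, 0.996, 0.002]
contact_force: [-0.7, 0.1, 0.8]
width: 0.0883
gripper_force: 0.0
```

```bash
python3 st.py 3; python3 cup.py .048;python3 plan.py .495 .3425 .012 0 -10.1
```

```text
34.1167 tcp [0.4921 0.3427 0.1198] y [ 0.174  0.985 -0.001] z [-0.001 -0.001 -1.   ] w 0.088 F 0.0 [ 0.2 -0.8 -1.1] q [-0.05  0.77 -0.93  1.71  0.71  1.04  0.17]
px [235 163] [290 219] rim centre (np.int64(134), (np.float64(0.4936), np.float64(0.343))) of 155
px [  0 162] [ 43 212] rim centre (np.int64(41), (np.float64(0.4382), np.float64(0.0681))) of 144
px [402 308] [489 329] rim centre (np.int64(21), (np.float64(0.6922), np.float64(0.5363))) of 177
net [(array([ 37., 175.]), 0.8, array([0.4385, 0.0675, 0.    ])), (array([259., 178.]), 0.75, array([0.4938, 0.3402, 0.    ])), (array([ 24., 177.]), 0.75, array([0.4363, 0.04  , 0.    ]))]
slide [ 0.0018  0.0022 -0.1082] rot [ 0.0013 -0.0002  0.001 ]
```

>>> servo_tool(claw=[1,1,1,1,1,1,-1,-1], slide=[[0.0015,0.0005,-0.025],[0.0015,0.0005,-0.05],[0.0015,0.0005,-0.075],[0.0015,0.0005,-0.1],[0.0015,0.0005,-0.1085],[0.0015,0.0005,-0.1085],[0.0015,0.0005,-0.1085],[0.0015,0.0005,-0.1085]], rot=[[0,0,0],[0,0,0],[0,0,0],[0,0,0],[0,0,0],[0,0,0],[0,0,0],[0,0,0]])

```text
clock: 34.88
tcp_pos: [0.4959, 0.343, 0.0145]
tool_rot: [0.001, 0.089, 0.996, 0.001]
contact_force: [0.6, 0.1, -0.0]
width: 0.0768
gripper_force: 0.0
```

>>> servo_tool(claw=[-1,-1,-1,-1,-1,-1,-1], slide=[[0,0,0],[0,0,0],[0,0,0],[0,0,0],[0,0,0],[0,0,0],[0,0,0]], rot=[[0,0,0],[0,0,0],[0,0,0],[0,0,0],[0,0,0],[0,0,0],[0,0,0]])

```text
clock: 35.47
tcp_pos: [0.4953, 0.3431, 0.0135]
tool_rot: [0.001, 0.089, 0.996, 0.001]
contact_force: [-0.7, -0.1, 4.1]
width: 0.048
gripper_force: 20.0
```

```bash
python3 st.py;python3 plan.py .437 .0643 .13 0 -10.1
```

```text
35.4667 tcp [0.4953 0.3431 0.0135] y [0.176 0.984 0.001] z [ 0.002  0.001 -1.   ] w 0.048 F 20.0 [-0.7 -0.1  4.1] q [-0.12  0.91 -0.82  1.74  0.84  0.88  0.08]
slide [-0.0583 -0.2788  0.1165] rot [-0.0008  0.001   0.0007]
```

>>> servo_tool(claw=[-1,-1,-1,-1,-1,-1,-1,-1], slide=[[0,0,0.025],[0,0,0.06],[0,-0.01,0.095],[-0.005,-0.03,0.1165],[-0.012,-0.06,0.1165],[-0.02,-0.095,0.1165],[-0.027,-0.13,0.1165],[-0.035,-0.165,0.1165]], rot=[[0,0,0],[0,0,0],[0,0,0],[0,0,0],[0,0,0],[0,0,0],[0,0,0],[0,0,0]])

```text
clock: 36.13
tcp_pos: [0.4592, 0.1759, 0.1292]
tool_rot: [0.0, 0.088, 0.996, -0.0]
contact_force: [-0.8, -0.5, -0.7]
width: 0.0483
gripper_force: 20.0
```

```bash
python3 st.py;python3 plan.py .437 .0643 .13 0 -10.1; python3 cup.py .072
```

```text
36.1333 tcp [0.4592 0.1759 0.1292] y [0.176 0.984 0.   ] z [ 0. -0. -1.] w 0.0483 F 20.0 [-0.8 -0.5 -0.7] q [ 0.32  0.61 -1.01  1.98  0.66  0.92  0.36]
slide [-0.0222 -0.1116  0.0008] rot [0.     0.0003 0.0005]
px [213 193] [308 286] rim centre (np.int64(46), (np.float64(0.5201), np.float64(0.1538))) of 260
px [106 158] [170 218] rim centre (np.int64(95), (np.float64(0.4367), np.float64(0.0644))) of 175
px [145 271] [162 319] rim centre (np.int64(31), (np.float64(0.5463), np.float64(0.067))) of 117
net [(array([159., 171.]), 0.95, array([0.4317, 0.0768, 0.024 ])), (array([257., 214.]), 0.95, array([0.4934, 0.1653, 0.024 ])), (array([148., 176.]), 0.58, array([0.4342, 0.0645, 0.024 ]))]
```

Held. The stack is at (0.4367, 0.0644).

>>> servo_tool(claw=[-1,-1,-1,-1,-1,-1,-1,-1], slide=[[-0.007,-0.035,0],[-0.014,-0.07,0],[-0.02,-0.1,0],[-0.0222,-0.1115,0],[-0.0222,-0.1115,-0.01],[-0.0222,-0.1115,-0.025],[-0.0222,-0.1115,-0.035],[-0.0222,-0.1115,-0.035]], rot=[[0,0,0],[0,0,0],[0,0,0],[0,0,0],[0,0,0],[0,0,0],[0,0,0],[0,0,0]])

```text
clock: 36.9
tcp_pos: [0.4366, 0.0671, 0.0927]
tool_rot: [-0.001, 0.088, 0.996, 0.0]
contact_force: [-0.3, 0.1, -0.0]
width: 0.0481
gripper_force: 20.0
```

```bash
python3 st.py 2; python3 plan.py .4368 .0643 .061 0 -10.1; python3 cup.py .13|head -1
python3 - <<'E'
from h import *
c=cap("wrist")
hsv=cv2.cvtColor(c["image"],cv2.COLOR_RGB2HSV)
m=(hsv[...,0]>=18)&(hsv[...,0]<=32)&(hsv[...,1]>120)&(hsv[...,2]>45)
for r in range(150,206,6):
    k=np.where(m[r,180:340])[0]
    if len(k): print(r,k[0]+180,k[-1]+180,onz(ray(c,((k[0]+k[-1])/2+180,r)),.072)[:2].round(4))
E
```

```text
37.0 tcp [0.4375 0.0675 0.0942] y [0.175 0.985 0.001] z [-0.     0.001 -1.   ] w 0.0483 F 20.0 [-0.1  1.  -1.2] q [ 0.54  0.6  -0.99  2.12  0.71  0.8   0.5 ]
slide [-0.0007 -0.0032 -0.0332] rot [-0.0009 -0.0001 -0.0006]
px [213 166] [308 286] rim centre (np.int64(171), (np.float64(0.4354), np.float64(0.0667))) of 310
168 248 268 [0.4067 0.0701]
174 240 276 [0.4108 0.0694]
180 234 282 [0.4149 0.0686]
186 229 286 [0.419  0.0675]
192 227 288 [0.4232 0.0668]
198 224 288 [0.4273 0.065 ]
204 223 290 [0.4317 0.0645]
```

>>> servo_tool(claw=[-1,-1,-1,-1,-1,-1,-1,-1], slide=[[-0.0005,-0.003,0],[-0.0005,-0.003,-0.003],[-0.0005,-0.003,-0.009],[-0.0005,-0.003,-0.016],[-0.0005,-0.003,-0.023],[-0.0005,-0.003,-0.03],[-0.0005,-0.003,-0.0325],[-0.0005,-0.003,-0.0325]], rot=[[0,0,0],[0,0,0],[0,0,0],[0,0,0],[0,0,0],[0,0,0],[0,0,0],[0,0,0]])

```text
clock: 37.82
tcp_pos: [0.4374, 0.0635, 0.0616]
tool_rot: [0.0, 0.088, 0.996, 0.0]
contact_force: [-0.1, 0.7, 0.6]
width: 0.0481
gripper_force: 20.0
```

```bash
python3 st.py 1
```

```text
37.8667 tcp [0.4373 0.0635 0.0617] y [0.176 0.984 0.001] z [ 0.001  0.001 -1.   ] w 0.0479 F 20.0 [-0.5  0.6  0.6] q [ 0.5   0.65 -0.93  2.14  0.79  0.75  0.44]
```

>>> servo_tool(claw=[0.3,0.5,0.8,1,1,1,1,1], slide=[[0,0,0],[0,0,0],[0,0,0],[0,0,0],[0,0,0],[0,0,0.02],[0,0,0.05],[0,0,0.085]], rot=[[0,0,0],[0,0,0],[0,0,0],[0,0,0],[0,0,0],[0,0,0],[0,0,0],[0,0,0]])

```text
clock: 38.53
tcp_pos: [0.4359, 0.0631, 0.1471]
tool_rot: [-0.001, 0.088, 0.996, 0.0]
contact_force: [1.4, -0.9, -0.5]
width: 0.088
gripper_force: 0.0
```

>>> servo_tool(claw=[1,1,1,1,1,1], slide=[[0,0,0.03],[0,0,0.06],[0,0,0.06],[0,0,0.06],[0,0,0.06],[0,0,0.06]], rot=[[0,0,0],[0,0,0],[0,0,0],[0,0,0],[0,0,0],[0,0,0]])

```text
clock: 39.03
tcp_pos: [0.4364, 0.0628, 0.2059]
tool_rot: [-0.001, 0.089, 0.996, 0.0]
contact_force: [-0.3, 0.6, 0.6]
width: 0.0883
gripper_force: 0.0
```

```bash
python3 st.py; python3 cup.py .096|head -1; python3 chk.py; python3 -c "
from h import *
s=cap('scene');cv2.imwrite('pics/stk2.png',cv2.resize(s['image'][110:240,180:380],(800,520),interpolation=2)[...,::-1])"
```

```text
39.0333 tcp [0.4364 0.0628 0.2059] y [0.176 0.984 0.   ] z [-0.001  0.    -1.   ] w 0.0883 F 0.0 [-0.3  0.6  0.6] q [ 0.73  0.43 -1.18  2.03  0.47  1.    0.71]
px [238 147] [286 202] rim centre (np.int64(86), (np.float64(0.4349), np.float64(0.0644))) of 147
orange scene [0.6409 0.1115 0.056 ] [17 17]
orange top [0.6432 0.1103 0.056 ] [16 15]
green scene [0.6265 0.0276 0.056 ] [15 16]
green top [0.6258 0.0275 0.056 ] [14 10]
red scene [ 0.6122 -0.0543  0.056 ] [17 17]
red top [ 0.6144 -0.0566  0.056 ] [15 15]
```

View pics/stk2.png

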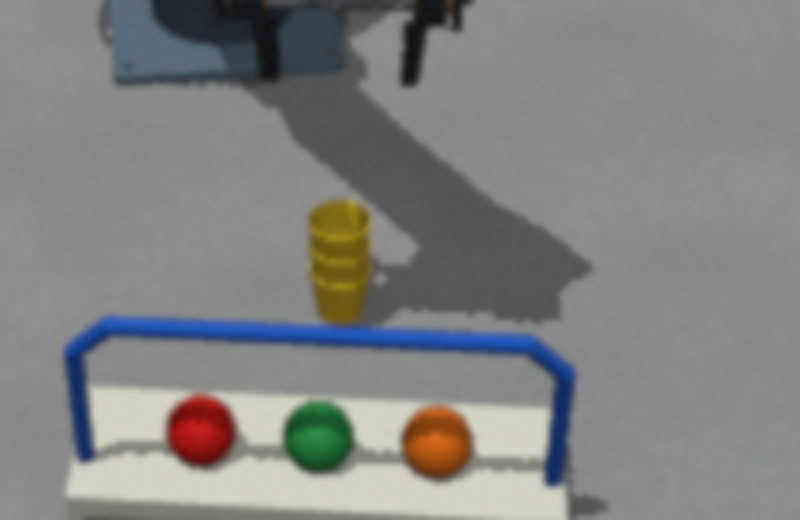

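The picture shows the three cups nested in one upright stack at (340,262), the balls in the wells at (201,430), (319,437) and (437,442), and the gripper clear of everything.

```bash
python3 -c "
from rig import bot
print(bot.job_done())"
```

```text
the job is handed in; nothing more can be done
None
```

I handed the job in at about 39 s: the last pictures show one ball in each well, all three cups in one upright stack and the gripper clear, but `job_done()` gave no verdict.

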